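# Load the cutting die rim-down and run the tray under the press

## Robot

A 7-joint arm with a two-finger parallel gripper is mounted at the origin on the work surface. World frame = base frame: x ahead of the robot, y to its left, z up, the work surface at z = 0. Lengths are in m, angles in rad, forces in N, time in s.
With the tool pointing down it reaches from about 0.4 to 0.85 m from the base axis. Payload 10.4 kg.
Tool frame: the origin (TCP) lies midway between the tips of the shut fingers; the grasp point (between the pads) lies 19 mm behind it; z points along the fingers, y is the line along which they close (so a half turn about z gives the same grasp; the last joint's range is limited). The gripper opens to 87 mm and grips with 3 to 60 N. Pads are 19 mm wide; open, the fingers measure 117 mm over their backs; the gripper's body (75 mm by 190 mm) begins 51 mm behind the grasp point.
Start: joints at [-1.133, 0.332, -0.065, 1.46, 0.022, 1.35, -0.088], TCP at [0.278, 0.56, 0.223] pointing down, gripper open.
Joint ranges: [-2.6, 2.6], [-0.5, 2.12], [-1.47, 1.34], [0.16, 2.42], [-1.27, 4.41], [0.06, 2.06], [-2.6, 2.6]. Speed limits (rad/s): [2.22, 2.22, 2.79, 2.79, 3.14, 3.14, 3.14].

## Interface

Orientations are given as a unit quaternion [x, y, z, w].
In Python, from bench import sensors, eyes, order gives the robot as it stands.
- The arm moves only by the tool arm_command, never from a script. Its argument "steps" is a list of rows, each an object with "rot": the turn, a rotation vector about the world's x, y, z in degrees, a list of three; "slide": the shift along the world's x, y, z in m, a list of three; "grip": the opening, from 0 (shut) to 1 (fully open). A call has exactly 8 rows; each row shifts and turns the commanded pose from where the row before left it; what a row does not reach is not made up. A row lasts 1/8 s, in which the tool goes at most 62.5 mm and 10.7 degrees, less where a joint would pass 70% of its speed; a pose out of reach is approached as far as the arm can. A call with a gripper value outside its range is refused whole. The fingers move at their own pace and stop on an object; "newtons" is the grip in N (left out, the last holds). Time passes only in rows, so rows that do not move let the fingers close, or fill a call up. It gives the time, the measured TCP pose, the force, the opening and the grip force at its end, in the units of the state.
- sensors.read_state(): the state, without advancing time (a new reading comes with each control period).
- eyes.camera(name): name is "scene" or "top" or "wrist"; returns a dict with "pixels" (480x640x3 uint8, red, green, blue), "intrinsics" (3x3 intrinsics, pixels), "pose" (4x4, takes a point from camera to world coordinates). Camera axes: x right, y down, z forward; pixel columns grow to the right and rows downward; lengths in m; the calibration is good to about 2 mm. A picture is of the moment at which its call begins. There is no depth.
- order.close_job(): hands the job in; it is judged then, once.
Trained networks look in a picture, given as the dict that the camera call returned (one of the last four; its "shot" number tells which), for a name from the list of things; names that differ only in an ending like _2 or _b are one class to them, and where a whole thing is asked for, a point or a joint stands for the part that bears it (a point fixed in the world has none). Each returns a list of dicts, best first, with "conf" (0 to 1); they miss things now and then, are a little off and sometimes report something else, mostly with a low value. They report only what shows in the picture. A call takes as long as a camera call. They do not tell look-alikes from the thing itself.
- eyes.look_for(name, picture): "bbox" ([left, top, right, bottom] in pixels, round what is visible of it).
The state is a dict: "time": time; "joint_positions": joint angles; "joint_vel": joint speeds; "joint_torque": joint torques, N m; "ee_pos": TCP position; "eef_rot": TCP orientation; "ft_force": force on the tool from outside, world axes, zero at the start; "torque": the same for the moment, N m; "width": finger opening in m; "grip_force": force on a finger pad.
Only numpy, scipy, OpenCV 4.12 (cv2) and the standard library are available. Lean on these libraries where they do the work, as an engineer would, in place of code of your own. Each camera call takes 0.05 s, during which the arm holds its last target. There are 200 camera calls.

## Task

Take the oblong steel cutting die from its sloping wooden stand and lay it in the pocket of the press tray with its open cutting rim down and its closed back up, lowering it flat onto the tray floor before you let go. Then push the tray under the press head, all the way to its stop, with the die still lying flat in the pocket. Leave the square die, the jar and the mallet where they are.

Things in the scene. Friction and masses are not known exactly. Their poses are not given: they have to be found in the camera images.
- die: Oblong die, 0.45 kg: dark steel cap 110 (x) x 60 (y) x 32 mm (z), walls 5 mm, closed back with two black dots, open bright cutting rim on the other face; same outline turned half round. Origin: centre of the rim plane; z points from rim to back. At the start it stands on a short end in stand_a, rim against the board: x points up the board, z out of it, 60 deg from vertical.
- square_die: A square cutting die of the same make, 80 x 80 x 32 mm, standing in the other stand in the same way. A bystander: leave it alone. Origin and axes as for the oblong die.
- stand_a: Fixed wooden stand holding the oblong die. Origin: centre of the underside of its base, 130 (x) x 90 (y) x 12 mm; the die faces its -x. Its board, 40 mm wide, leans back 30 deg and rises to 127 mm above the table; the sloping floor under the die is 80 mm wide (y), 24 mm high at the foot of the board.
- stand_b: The same stand, holding the square die.
- press: Fixed grey bench press. Origin: on the table under the middle of its head; z up. Base plate 250 mm (x), y -140 to +320 mm, 18 mm high. Columns at x = +-110 mm carry the head, 250 (x) x 120 (y) mm, 180 to 260 mm high, hand bar on it up to 305 mm; platen under it 140 x 110 mm, underside at 100 mm. The tray slides along its y.
- pocket (a point): Centre of the pocket floor (white), 42 mm above the table. z up, y along the slide from press head to tray handle, x across. Pocket 116 (y) x 66 mm (x), four L-shaped corner guides 12 mm high, covering 20 mm of each long and 22 mm of each short side from the corners; midway the long sides are open, and 8 mm lower for |y| < 28, |x| > 20 mm: room for fingers. Tray: x +-75, y -70 to +135 mm.
- tray_handle (a point): Centre of the top edge of the tray's handle, an upright dark steel plate 70 mm wide (across the slide), 12 mm thick and rising 40 mm above the pocket floor, 125 mm from the pocket's centre, on the side away from the press head. Axes as the pocket.
- tray (a joint): Slide of the tray, m: 0 is fully out, 0.150 is at its stop under the press head. It grows as the tray is pushed to the pocket frame's -y. Light friction, about 3 N, stays where it is left.
- jar: A closed glass jar with steel cap, 68 mm wide, 85 mm high, upright. Bystander. Origin: centre of its underside.
- mallet: A mallet with wooden handle, 250 mm long, lying on the table. Bystander. Origin: under its middle; handle towards its -x.
Things that resemble listed ones, but are neither listed nor needed, are in the scene too. What is shaped like the die but turquoise is not meant.

How it is judged:
On the way, in this order (a step that is already met when the one before it is completed fails the run):
1. the die lies flat in the tray pocket, rim down, while the fingers still hold it (horizontal distance between die and pocket below 0.006 m and z of die in the frame of pocket between -0.004 and 0.004 m and angle between die's own z axis and vertical below 0.06 rad and angle between the x axis of die and the y axis of pocket, either way round below 0.1 rad and contact force between the fingers and die above 0.5 N), for 0.1 s.
2. the tray is pushed to its stop under the press head, with the die lying flat in the pocket (horizontal distance between die and pocket below 0.006 m and z of die in the frame of pocket between -0.004 and 0.004 m and angle between die's own z axis and vertical below 0.06 rad and angle between the x axis of die and the y axis of pocket, either way round below 0.1 rad and value of joint tray above 0.145 m), for 0.2 s.
At the end, for the whole second after the job is handed in: Oblong die at rest in the pocket, rim down: within 6 mm of its centre, on the floor within 4 mm, level within 0.06 rad, lengthwise within 0.1 rad either way round; tray within 5 mm of its stop (joint above 0.145 m); square die, jar and mallet not moved over 30 mm (all of step 2 and linear speed of die below 0.01 m/s); the robot touches nothing.
It fails at once if the square die was moved more than 30 mm (distance of square_die from where it was at the start of the episode above 0.03 m).
It fails at once if the jar was moved more than 30 mm (distance of jar from where it was at the start of the episode above 0.03 m).
It fails at once if the mallet was moved more than 30 mm (distance of mallet from where it was at the start of the episode above 0.03 m).
It also fails if it takes over 61 s, if anything falls off the work surface, if the arm or the gripper's body presses on something with over 40 N, if the wrist force passes 120 N, or if a joint passes its speed limit or range.

## Working session

There is one attempt and no reset: what is moved stays moved. The work goes in short steps, Python scripts to look and compute and a tool call to move; the robot and the scene stay as the last step left them, time stands still between calls to the robot, and variables do not carry over. Pictures are saved under pics/ and viewed, at most 10 in all, crops included, and the job is handed in when it is done.

Besides the shell and the picture viewer there is one more tool, called after ">>>" as name([rows], argument=value, ...), one row to a line, values as JSON. arm_command: Moves the arm, as the interface text tells. Its arguments: {"type":"object","properties":{"steps":{"type":"array","items":{"type":"object","properties":{"rot":{"type":"array","items":{"type":"number"}},"slide":{"type":"array","items":{"type":"number"}},"grip":{"type":"number"}}}},"newtons":{"type":"number"}},"required":["steps"]}

```bash
mkdir -p pics; cat > h.py <<'E'
import numpy as np, cv2
from bench import sensors, eyes, order
def ray(p,u,v):
    K=np.array(p["intrinsics"]);T=np.array(p["pose"])
    d=T[:3,:3]@np.linalg.solve(K,[u,v,1]);return T[:3,3],d
def atz(p,u,v,z):
    o,d=ray(p,u,v);return o+d*(z-o[2])/d[2]
def proj(p,X):
    K=np.array(p["intrinsics"]);T=np.array(p["pose"])
    c=(np.atleast_2d(X)-T[:3,3])@T[:3,:3];q=c@K.T;return q[:,:2]/q[:,2:]
def save(p,n): cv2.imwrite("pics/"+n,cv2.cvtColor(np.asarray(p["pixels"]),cv2.COLOR_RGB2BGR))
E
python3 - <<'E'
from h import *
import pickle
s=sensors.read_state();print(s["time"],s["ee_pos"],s["eef_rot"])
P={}
for c in ["scene","top"]:
    p=eyes.camera(c);P[c]=p;save(p,c+".png")
    print(c,np.round(p["pose"],3).tolist(),np.round(p["intrinsics"],1).tolist())
    for n in ["die","square_die","stand_a","press","pocket","tray_handle","jar","mallet"]:
        print(n,[([int(x) for x in r["bbox"]],round(r["conf"],2)) for r in eyes.look_for(n,p)[:4]])
pickle.dump(P,open("P.pkl","wb"))
E
```

```text
0.0 [0.27775009 0.55947799 0.22177212] [ 2.28354301e-01  9.73577858e-01 -6.72523949e-04 -1.25635721e-04]
scene [[-0.657, 0.617, -0.432, 1.028], [0.753, 0.547, -0.365, 0.368], [0.011, -0.565, -0.825, 0.881], [0.0, 0.0, 0.0, 1.0]] [[453.8, 0.0, 321.7], [0.0, 453.8, 243.2], [0.0, 0.0, 1.0]]
die [([456, 358, 528, 423], 0.79), ([424, 248, 484, 283], 0.78), ([347, 333, 412, 396], 0.67), ([413, 287, 472, 325], 0.62)]
square_die [([342, 227, 384, 277], 0.76), ([330, 236, 398, 293], 0.49)]
stand_a [([390, 289, 478, 358], 0.89), ([206, 156, 295, 237], 0.26)]
press [([135, 42, 317, 260], 0.6)]
pocket [([204, 161, 295, 235], 0.9)]
tray_handle [([204, 156, 296, 238], 0.8)]
jar [([313, 285, 349, 327], 0.95), ([342, 226, 381, 279], 0.35)]
mallet [([221, 288, 333, 371], 0.72), ([314, 282, 346, 328], 0.26)]
top [[-0.004, -0.992, 0.13, 0.444], [-1.0, 0.002, -0.011, 0.021], [0.011, -0.13, -0.991, 1.312], [0.0, 0.0, 0.0, 1.0]] [[536.3, 0.0, 316.4], [0.0, 536.3, 234.1], [0.0, 0.0, 1.0]]
die [([193, 182, 240, 210], 0.96), ([109, 226, 161, 253], 0.72), ([176, 237, 217, 267], 0.64), ([191, 298, 242, 337], 0.62)]
square_die [([264, 239, 300, 276], 0.85)]
stand_a [([169, 234, 233, 277], 0.75), ([258, 236, 312, 287], 0.57)]
press [([352, 186, 578, 334], 0.89)]
pocket [([370, 205, 469, 285], 0.79)]
tray_handle [([370, 204, 468, 286], 0.68)]
jar [([263, 187, 286, 220], 0.64)]
mallet [([252, 152, 357, 193], 0.9)]
```

View pics/scene.png

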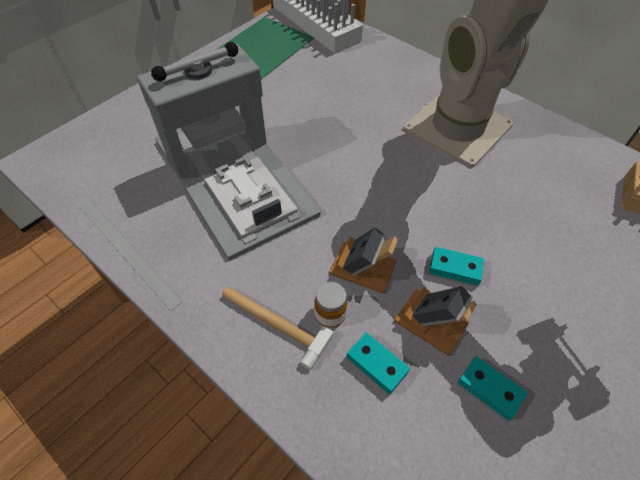

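View pics/top.png

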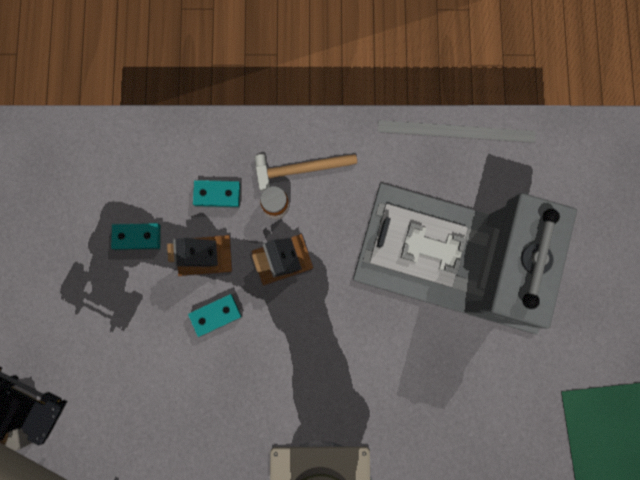

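```bash
python3 - <<'E'
import cv2,numpy as np
a=cv2.imread("pics/scene.png")[215:360,320:490];b=cv2.imread("pics/top.png")[220:300,150:330]
a=cv2.resize(a,(510,435),interpolation=cv2.INTER_CUBIC);a=cv2.resize(a,None,fx=.78,fy=.78)
a=cv2.resize(cv2.imread("pics/scene.png")[215:360,320:490],(398,340),interpolation=cv2.INTER_CUBIC)
b=cv2.resize(b,(585,260),interpolation=cv2.INTER_CUBIC)
c=np.zeros((600,585,3),np.uint8);c[:340,:398]=a;c[340:]=b
c=np.clip(c*1.8,0,255).astype(np.uint8);cv2.imwrite("pics/crop.png",c)
E
```

```text
(no output)
```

View pics/crop.png

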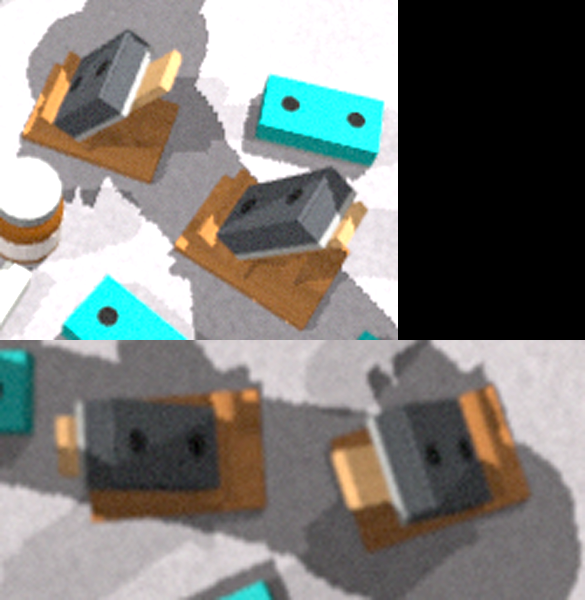

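The crop shows the die at scene (443,305) / top (201,252) is the longer than wide steel one, so it is the oblong die. The one at scene (365,252) / top (282,255) is squarer, so it is the square die. The three turquoise blocks are look-alikes. Next I work out rough positions.

```bash
cat >> h.py <<'E'
from scipy.optimize import least_squares
def dieR(yaw): # yaw: world heading of horizontal part of die x (up-board, away from face)
    b=np.array([np.cos(yaw),np.sin(yaw),0]);u=np.array([0,0,1.])
    x=np.sqrt(.75)*u+.5*b; z=.5*u-np.sqrt(.75)*b
    return np.c_[x,np.cross(z,x),z]
E
python3 - <<'E'
from h import *
import pickle
P=pickle.load(open("P.pkl","rb"));t=P["top"];s=P["scene"]
c=lambda x,y:(150+x/3.25,220+(y-340)/3.25)
d=lambda x,y:(320+x/2.341,215+y/2.341)
obs=[(t,[0,0,.032],(201.4,252.2)),(s,[0,0,.032],(436.4,301.1))]
# top view: back face corners (x up = left)
obs+=[(t,[-.055,.03,.032],None),]
obs=obs[:2]
# y axis sign: corners upper (world +x)/lower
top_c=[c(115,398),c(113,492),c(218,405),c(213,490)]
def f(q):
    R=dieR(q[3]);o=q[:3];r=[]
    for p,l,m in obs: r+=list(2*(proj(p,o+R@np.array(l))[0]-m))
    for l,m in zip([[.055,-.03,.032],[.055,.03,.032],[-.055,-.03,.032],[-.055,.03,.032]],top_c):
        r+=list(proj(t,o+R@np.array(l))[0]-m)
    return r
r=least_squares(f,[.45,.28,.07,1.57]);print(r.x,np.round(r.fun,1))
R=dieR(r.x[3]);print("back centre",r.x[:3]+R@[0,0,.032])
for n,uv,z in [("pocket",(434,248),.042),("handle",(383,228),.082),("jar",(274,198),.085),("base corners",(382,184),.018),("",(353,282),.018)]:
    print(n,atz(t,*uv,z))
print(atz(s,247,184,.042),atz(s,267,206,.082))
E
```

```text
[0.561851   0.30043723 0.0639166  1.62046347] [-0.7  0.9 -1.2 -0.2 -1.5 -0.1 -0.3 -2.  -0.8  1.5  1.4  0.3]
back centre [0.56322685 0.27275859 0.0799166 ]
pocket [ 0.57639022 -0.27372375  0.042     ]
handle [ 0.61917221 -0.14738214  0.082     ]
jar [0.68981371 0.10546495 0.085     ]
base corners [ 0.73790631 -0.15587602  0.018     ]
 [ 0.49719067 -0.08120917  0.018     ]
[ 0.5772812  -0.25675587  0.042     ] [ 0.61456288 -0.14525228  0.082     ]
```

>>> arm_command([
  {"slide": [0.035, -0.046, 0.008], "rot": [0, 0, -7.6], "grip": 1},
  {"slide": [0.035, -0.046, 0.008], "rot": [0, 0, -7.6], "grip": 1},
  {"slide": [0.035, -0.046, 0.008], "rot": [0, 0, -7.6], "grip": 1},
  {"slide": [0.035, -0.046, 0.008], "rot": [0, 0, -7.6], "grip": 1},
  {"slide": [0.035, -0.046, 0.008], "rot": [0, 0, -7.6], "grip": 1},
  {"slide": [0.035, -0.046, 0.008], "rot": [0, 0, -7.6], "grip": 1},
  {"slide": [0.035, -0.046, 0.008], "rot": [0, 0, -7.6], "grip": 1},
  {"slide": [0.035, -0.046, 0.008], "rot": [0, 0, -7.6], "grip": 1},
], newtons=30)

```text
time: 1.9
ee_pos: [0.5588, 0.1903, 0.2871]
eef_rot: [0.691, 0.723, 0.0, 0.0]
ft_force: [0.4, 0.6, -0.2]
width: 0.0871
grip_force: 0.0
```

>>> arm_command([
  {"rot": [5, 0.25, 0], "slide": [0, -0.008, 0], "grip": 1},
  {"rot": [5, 0.25, 0], "slide": [0, -0.008, 0], "grip": 1},
  {"rot": [5, 0.25, 0], "slide": [0, -0.008, 0], "grip": 1},
  {"rot": [5, 0.25, 0], "slide": [0, -0.008, 0], "grip": 1},
  {"rot": [5, 0.25, 0], "slide": [0, -0.008, 0], "grip": 1},
  {"rot": [5, 0.25, 0], "slide": [0, -0.008, 0], "grip": 1},
  {"rot": [5, 0.25, 0], "slide": [0, -0.008, 0], "grip": 1},
  {"rot": [5, 0.25, 0], "slide": [0, -0.008, 0], "grip": 1},
])

```text
time: 2.9
ee_pos: [0.558, 0.1275, 0.2869]
eef_rot: [0.648, 0.68, 0.237, -0.249]
ft_force: [0.3, 0.5, -0.1]
width: 0.0873
grip_force: 0.0
```

```bash
python3 - <<'E'
from h import *
import pickle
from scipy.spatial.transform import Rotation as Ro
s=sensors.read_state();print(s["time"],s["ee_pos"],np.round(Ro.from_quat(s["eef_rot"]).as_matrix(),3),np.round(s["joint_positions"],2))
p=eyes.camera("wrist");save(p,"w1.png");pickle.dump(p,open("w1.pkl","wb"));print(np.round(p["pose"],3),p["intrinsics"][0])
print([([int(x) for x in r["bbox"]],round(r["conf"],2)) for r in eyes.look_for("die",p)[:4]])
R=dieR(1.62);o=np.array([.562,.300,.0716])
print(proj(p,[o+R@[a,b,.032] for a in(-.055,.055) for b in(-.03,.03)]).round())
E
```

```text
2.9 [0.55802163 0.12748114 0.28694196] [[-0.038  0.999 -0.031]
 [ 0.763  0.049  0.645]
 [ 0.646  0.    -0.764]] [-0.26  0.24  0.42  1.64 -0.79  1.49  0.36]
[[ 0.999  0.045 -0.02   0.561]
 [ 0.05  -0.915  0.401  0.082]
 [ 0.    -0.401 -0.916  0.461]
 [ 0.     0.     0.     1.   ]] [422.17367325   0.         309.85285448]
[([336, 83, 389, 166], 0.87), ([424, 219, 490, 320], 0.81), ([151, 203, 236, 302], 0.62), ([289, 151, 355, 259], 0.59)]
[[349. 257.]
 [293. 257.]
 [356. 164.]
 [290. 164.]]
```

View pics/w1.png

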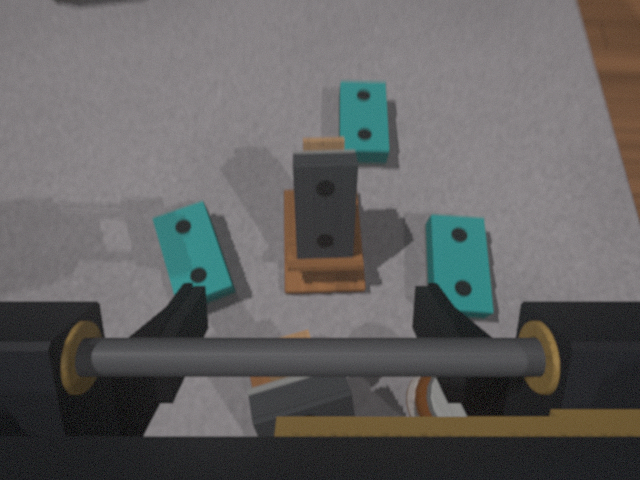

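The wrist view shows the oblong die in the middle. Its back-face corners are about (294,165), (357,164), (298,257) and (355,257), a few pixels right of my prediction. I refine with these.

```bash
python3 - <<'E'
from h import *
import pickle
p=pickle.load(open("w1.pkl","rb"));g=cv2.cvtColor(np.asarray(p["pixels"]),cv2.COLOR_RGB2GRAY)
# side edges: strongest horizontal gradient per row near expected columns
gx=cv2.Sobel(cv2.GaussianBlur(g,(3,3),0),cv2.CV_32F,1,0)
def edge(x0,x1):
    ys=np.arange(175,250);xs=x0+np.argmax(np.abs(gx[175:250,x0:x1]),1)
    k=np.polyfit(ys,xs,1)
    for _ in range(3):
        m=np.abs(np.polyval(k,ys)-xs)<1.5;k=np.polyfit(ys[m],xs[m],1)
    print(k,m.sum());return k
L=edge(287,305);Rr=edge(345,365)
gy=cv2.Sobel(cv2.GaussianBlur(g,(3,3),0),cv2.CV_32F,0,1)
for y0,y1 in[(145,185),(245,275)]: print(y0,np.round(np.mean(gy[y0:y1,305:345],1)).astype(int))
c=[(np.polyval(k,y),y) for y in(257,165.5) for k in(Rr,L)]
P=pickle.load(open("P.pkl","rb"))
l=[[a,b,.032] for a in(-.055,.055) for b in(-.03,.03)]
def f(q):
    R=dieR(q[3]);o=q[:3]
    r=list((proj(p,[o+R@np.array(v) for v in l])-c).ravel())
    for n,m in(("top",(201.4,252.2)),("scene",(436.4,301.1))): r+=list((proj(P[n],o+R@[0,0,.032])[0]-m))
    return r+[(q[2]-.0716)*500]
r=least_squares(f,[.56,.3,.07,1.6]);print(r.x,np.degrees(r.x[3]),np.round(r.fun,1))
E
```

```text
[4.55761024e-02 2.84804533e+02] 75
[7.22241039e-02 3.43266906e+02] 52
145 [  -1    4   10   18   22    6  -36  -82 -104  -88  -47  -13    0    2
   -1   -4   -3    4    6   -4  -17  -23  -20   -9   -1    1   -1    0
    0   -2   -2    0    0   -5  -12  -14  -10  -10  -10   -6]
245 [ 13  13  13  11   6   1   0   3   2   3  17  53  84  84  56  22   2  -3
  -4  -9 -20 -30 -31 -28 -38 -46 -40 -22  -6   3]
[0.56427436 0.29982215 0.07058656 1.69155752] 96.91910664054026 [-7.1 -1.   2.3  2.7  2.8 -2.9  0.4  1.1 -0.7 -1.8 -1.3 -0.3 -0.5]
```

```bash
python3 - <<'E'
from h import *
import pickle
p=pickle.load(open("w1.pkl","rb"));P=pickle.load(open("P.pkl","rb"))
g=np.asarray(p["pixels"]).mean(2).astype(int)
for y in(180,200,220,240,250): print(y,g[y,348:366])
c=[(355,257),(296.5,257),(357.5,165.5),(292.3,165.5)]
l=[[a,b,.032] for a in(-.055,.055) for b in(-.03,.03)]
def f(q):
    R=dieR(q[3]);o=q[:3]
    r=list((proj(p,[o+R@np.array(v) for v in l])-c).ravel())
    for n,m in(("top",(201.4,252.2)),("scene",(436.4,301.1))): r+=list((proj(P[n],o+R@[0,0,.032])[0]-m))
    return r+[(q[2]-.0716)*500]
r=least_squares(f,[.56,.3,.07,1.6]);print(r.x,np.degrees(r.x[3]),np.round(r.fun,1))
E
```

```text
180 [ 58  55  60  49  62  57  54  60  68 103 123 135 137 136 132 128 134 131]
200 [ 54  58  60  58  55  54  61  58  77  78  75  79 102 118 132 136 136 129]
220 [54 61 52 54 54 60 55 61 60 62 62 68 70 82 81 73 77 77]
240 [54 58 54 53 59 54 55 59 58 65 60 66 63 75 76 75 80 81]
250 [54 56 62 50 59 54 65 59 54 63 57 55 67 63 68 75 76 79]
[0.56434675 0.30025193 0.06982479 1.65003771] 94.54019690082679 [-2.3  0.   0.3  1.6  0.6 -1.7  0.5 -0.  -0.8 -1.3 -1.  -0.4 -0.9]
```

>>> arm_command([
  {"slide": [0.002, 0.022, -0.032], "rot": [0, 0, 0.5], "grip": 1},
  {"slide": [0.002, 0.023, -0.032], "rot": [0, 0, 0.5], "grip": 1},
  {"slide": [0.002, 0.023, -0.032], "rot": [0, 0, 0.5], "grip": 1},
  {"slide": [0.002, 0.023, -0.032], "grip": 1},
  {"slide": [0.003, 0.023, -0.031], "grip": 1},
  {"grip": 1},
  {"grip": 1},
  {"grip": 1},
])

```text
schema error: expected keys rot, slide, grip
```

>>> arm_command([
  {"slide": [0.002, 0.022, -0.032], "rot": [0, 0, 0.5], "grip": 1},
  {"slide": [0.002, 0.023, -0.032], "rot": [0, 0, 0.5], "grip": 1},
  {"slide": [0.002, 0.023, -0.032], "rot": [0, 0, 0.5], "grip": 1},
  {"slide": [0.002, 0.023, -0.032], "rot": [0, 0, 0], "grip": 1},
  {"slide": [0.003, 0.023, -0.031], "rot": [0, 0, 0], "grip": 1},
  {"slide": [0, 0, 0], "rot": [0, 0, 0], "grip": 1},
  {"slide": [0, 0, 0], "rot": [0, 0, 0], "grip": 1},
  {"slide": [0, 0, 0], "rot": [0, 0, 0], "grip": 1},
])

```text
time: 4.0
ee_pos: [0.5699, 0.241, 0.1291]
eef_rot: [0.639, 0.689, 0.233, -0.25]
ft_force: [0.4, -0.1, -0.2]
width: 0.0868
grip_force: 0.0
```

>>> arm_command([
  {"slide": [-0.001, 0.009, -0.01], "rot": [0, 0, 0], "grip": 1},
  {"slide": [-0.001, 0.009, -0.01], "rot": [0, 0, 0], "grip": 1},
  {"slide": [-0.001, 0.009, -0.011], "rot": [0, 0, 0], "grip": 1},
  {"slide": [-0.001, 0.009, -0.011], "rot": [0, 0, 0], "grip": 1},
  {"slide": [-0.0005, 0.008, -0.01], "rot": [0, 0, 0], "grip": 1},
  {"slide": [0, 0.008, -0.01], "rot": [0, 0, 0], "grip": 1},
  {"slide": [0, 0, 0], "rot": [0, 0, 0], "grip": 1},
  {"slide": [0, 0, 0], "rot": [0, 0, 0], "grip": 1},
])

```text
time: 5.0
ee_pos: [0.5647, 0.2935, 0.0658]
eef_rot: [0.639, 0.689, 0.233, -0.251]
ft_force: [-0.0, -0.8, -0.5]
width: 0.0868
grip_force: 0.0
```

```bash
python3 - <<'E'
from h import *
s=sensors.read_state();print(s["time"],s["ee_pos"],s["ft_force"])
p=eyes.camera("wrist");save(p,"w2.png")
R=dieR(1.646);o=np.array([.5643,.300,.0705])
print(proj(p,[o+R@[a,b,.032] for a in(-.055,.055) for b in(-.03,.03)]).round())
E
```

```text
5.0 [0.56472442 0.29352552 0.06578704] [-0.0309266  -0.81326714 -0.50005865]
[[378. 432.]
 [240. 432.]
 [416. 223.]
 [201. 222.]]
```

View pics/w2.png

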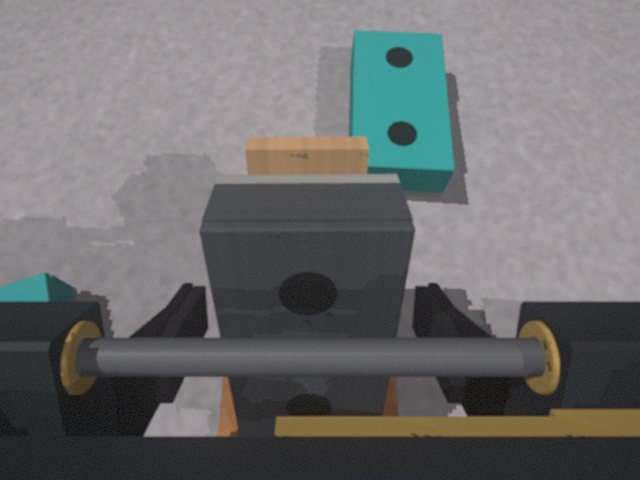

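The die sits centred between the open fingers. Its top back edge runs (203,232)–(412,225), close to the prediction, so I close the gripper.

>>> arm_command([
  {"slide": [0, 0, 0], "rot": [0, 0, 0], "grip": 0.5},
  {"slide": [0, 0, 0], "rot": [0, 0, 0], "grip": 0.5},
  {"slide": [0, 0, 0], "rot": [0, 0, 0], "grip": 0.5},
  {"slide": [0, 0, 0], "rot": [0, 0, 0], "grip": 0.5},
  {"slide": [0, 0, 0], "rot": [0, 0, 0], "grip": 0.5},
  {"slide": [0, 0, 0], "rot": [0, 0, 0], "grip": 0.5},
  {"slide": [0, 0, 0], "rot": [0, 0, 0], "grip": 0.5},
  {"slide": [0, 0, 0], "rot": [0, 0, 0], "grip": 0.5},
], newtons=40)

```text
time: 6.05
ee_pos: [0.5644, 0.2939, 0.0657]
eef_rot: [0.639, 0.689, 0.233, -0.251]
ft_force: [-1.6, -1.5, 1.9]
width: 0.0595
grip_force: 40.0
```

>>> arm_command([
  {"slide": [0, 0, 0.01], "rot": [0, 0, 0], "grip": 0.5},
  {"slide": [0, -0.002, 0.015], "rot": [0, 0, 0], "grip": 0.5},
  {"slide": [0, -0.005, 0.025], "rot": [0, 0, 0], "grip": 0.5},
  {"slide": [0, -0.005, 0.025], "rot": [0, 0, 0], "grip": 0.5},
  {"slide": [0, -0.005, 0.025], "rot": [0, 0, 0], "grip": 0.5},
  {"slide": [0, -0.005, 0.025], "rot": [0, 0, 0], "grip": 0.5},
  {"slide": [0, -0.005, 0.025], "rot": [0, 0, 0], "grip": 0.5},
  {"slide": [0, -0.005, 0.025], "rot": [0, 0, 0], "grip": 0.5},
])

```text
time: 7.05
ee_pos: [0.5643, 0.2614, 0.2423]
eef_rot: [0.639, 0.689, 0.233, -0.251]
ft_force: [0.8, 0.5, -4.7]
width: 0.0597
grip_force: 40.0
```

>>> arm_command([
  {"slide": [-0.007, -0.028, 0], "rot": [-4.98, -0.37, 0], "grip": 0.5},
  {"slide": [-0.007, -0.028, 0], "rot": [-4.98, -0.37, 0], "grip": 0.5},
  {"slide": [-0.007, -0.028, 0], "rot": [-4.98, -0.37, 0], "grip": 0.5},
  {"slide": [-0.007, -0.028, 0], "rot": [-4.98, -0.37, 0], "grip": 0.5},
  {"slide": [-0.007, -0.028, 0], "rot": [-4.98, -0.37, 0], "grip": 0.5},
  {"slide": [-0.007, -0.028, 0], "rot": [-4.98, -0.37, 0], "grip": 0.5},
  {"slide": [-0.007, -0.028, 0], "rot": [-4.98, -0.37, 0], "grip": 0.5},
  {"slide": [-0.007, -0.028, 0], "rot": [-4.98, -0.37, 0], "grip": 0.5},
])

```text
time: 8.05
ee_pos: [0.5081, 0.0368, 0.2417]
eef_rot: [0.681, 0.732, -0.0, -0.0]
ft_force: [0.2, -0.3, -4.6]
width: 0.0596
grip_force: 40.0
```

>>> arm_command([
  {"slide": [-0.007, -0.033, 0], "rot": [0, 0, -2.75], "grip": 0.5},
  {"slide": [-0.007, -0.033, 0], "rot": [0, 0, -2.75], "grip": 0.5},
  {"slide": [-0.007, -0.033, 0], "rot": [0, 0, -2.75], "grip": 0.5},
  {"slide": [-0.007, -0.033, 0], "rot": [0, 0, -2.75], "grip": 0.5},
  {"slide": [-0.007, -0.033, 0], "rot": [0, 0, -2.75], "grip": 0.5},
  {"slide": [-0.007, -0.033, 0], "rot": [0, 0, -2.75], "grip": 0.5},
  {"slide": [-0.007, -0.033, 0], "rot": [0, 0, -2.75], "grip": 0.5},
  {"slide": [-0.007, -0.033, 0], "rot": [0, 0, -2.75], "grip": 0.5},
])

```text
time: 9.05
ee_pos: [0.4518, -0.2283, 0.2406]
eef_rot: [0.809, 0.588, 0.0, -0.001]
ft_force: [0.1, 0.3, -4.5]
width: 0.0595
grip_force: 40.0
```

```bash
python3 - <<'E'
from h import *
import pickle
from scipy.spatial.transform import Rotation as Ro
s=sensors.read_state();print(s["time"],s["ee_pos"],np.round(Ro.from_quat(s["eef_rot"]).as_matrix(),3),np.round(s["joint_positions"],2),s["width"],s["grip_force"])
p=eyes.camera("wrist");save(p,"w3.png");pickle.dump((p,s["ee_pos"],s["eef_rot"]),open("w3.pkl","wb"))
E
```

```text
9.05 [ 0.45176935 -0.22829484  0.24058602] [[ 0.307  0.952 -0.001]
 [ 0.952 -0.307  0.002]
 [ 0.002 -0.001 -1.   ]] [-0.27  0.04  0.68  1.77 -0.03  1.34  0.1 ] 0.059545936663144214 39.99085846401236
```

View pics/w3.png

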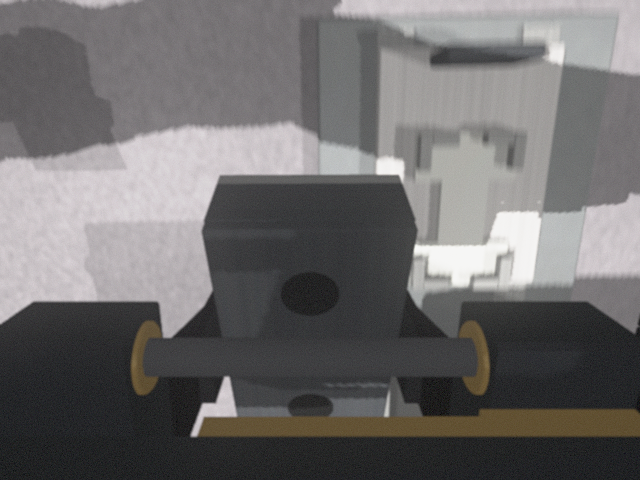

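```bash
cat >> h.py <<'E'
def pk(q,l):
    c,s=np.cos(q[2]),np.sin(q[2]);y=np.array([c,s,0]);x=np.array([s,-c,0])
    l=np.atleast_2d(l);return np.array([q[0],q[1],.042])+l[:,:1]*x+l[:,1:2]*y+l[:,2:]*[0,0,1]
E
python3 - <<'E'
from h import *
import pickle
p,_,_=pickle.load(open("w3.pkl","rb"));a=np.asarray(p["pixels"])[:,:,::-1]
q=[.577,-.268,np.radians(72.4)]
c=cv2.resize(np.clip(a[10:310,330:630]*1.2,0,255).astype(np.uint8),(600,600),interpolation=cv2.INTER_CUBIC)
def poly(l,col):
    u=(proj(p,pk(q,l))-[330,10])*2;cv2.polylines(c,[u.round().astype(int)],True,col,1)
poly([[-.033,-.058,0],[.033,-.058,0],[.033,.058,0],[-.033,.058,0]],(0,0,255))
poly([[-.033,-.058,.012],[.033,-.058,.012],[.033,.058,.012],[-.033,.058,.012]],(0,255,0))
poly([[-.035,.119,.04],[.035,.119,.04],[.035,.131,.04],[-.035,.131,.04]],(255,0,0))
poly([[-.075,-.07,0],[.075,-.07,0],[.075,.135,0],[-.075,.135,0]],(255,0,255))
cv2.imwrite("pics/c3.png",c)
E
```

```text
(no output)
```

View pics/c3.png

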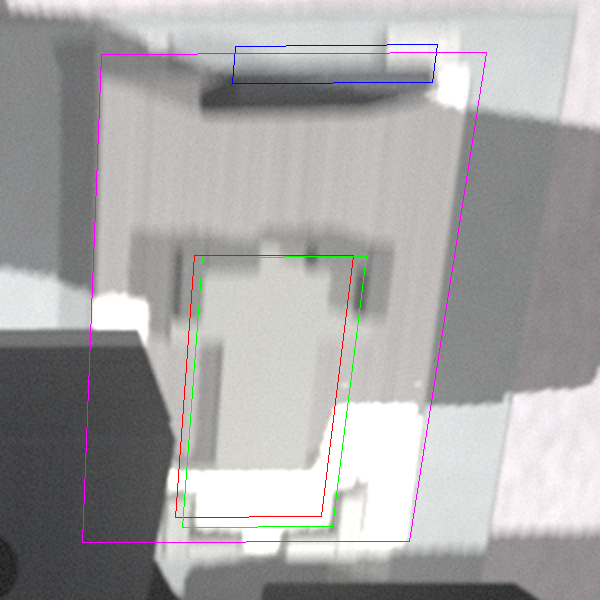

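```bash
cat > fit.py <<'E'
from h import *
import pickle
from scipy.ndimage import map_coordinates
p,_,_=pickle.load(open("w3.pkl","rb"));P=pickle.load(open("P.pkl","rb"))
G={}
for n,im in(("w",p),("t",P["top"]),("s",P["scene"])):
    g=cv2.cvtColor(np.asarray(im["pixels"]),cv2.COLOR_RGB2GRAY).astype(np.float32)
    g=cv2.GaussianBlur(g,(0,0),1.5)
    G[n]=(im,cv2.Sobel(g,cv2.CV_32F,1,0),cv2.Sobel(g,cv2.CV_32F,0,1))
b=.018-.042
seg={"baseR":([.125,-.05,b],[.125,.165,b]),"baseL":([-.125,.0,b],[-.125,.165,b]),"baseF":([-.12,.17,b],[.12,.17,b]),
"trayR":([.075,-.06,0],[.075,.13,0]),"trayL":([-.075,-.06,0],[-.075,.13,0]),"trayF":([-.07,.135,0],[.07,.135,0]),
"hB":([-.034,.131,.04],[.034,.131,.04]),"hF":([-.034,.119,.04],[.034,.119,.04])}
use={"w":["baseR","baseL","baseF","trayR"],"t":["baseR","baseL","baseF","trayR","trayL","trayF"],"s":["baseR","baseL","baseF","trayR","trayL"]}
def prof(n,s,q,offs):
    im,gx,gy=G[n];a,e=np.array(seg[s]);t=np.linspace(.03,.97,60)[:,None]
    u=proj(im,pk(q,a+(e-a)*t));d=u[-1]-u[0];nn=np.array([-d[1],d[0]])/np.linalg.norm(d)
    r=[]
    for o in offs:
        v=u+o*nn;k=(v[:,0]>2)&(v[:,0]<637)&(v[:,1]>2)&(v[:,1]<477)
        if n=="w":k&=~((v[:,0]<425)&(v[:,1]>165))&(v[:,1]<290)
        v=v[k];w=map_coordinates(gx,[v[:,1],v[:,0]],order=1)*nn[0]+map_coordinates(gy,[v[:,1],v[:,0]],order=1)*nn[1]
        r.append(np.abs(np.median(w)) if len(w)>8 else 0)
    return np.array(r)
if __name__=="__main__":
    q=np.array([.577,-.268,np.radians(72.4)]);offs=np.arange(-10,10.5,1)
    for n in use:
        for s in seg: print(n,s,prof(n,s,q,offs).astype(int))
E
python3 fit.py
```

```text
w baseR [ 0  0  0  0  0  0  0  3  7  9 10  9  6  3  1  0  0  1  1  1  0]
w baseL [ 0  0  0  0  1  1  3  5  7  6  2  9 25 37 34 23 14  5  1  0  0]
w baseF [0 0 0 0 0 0 0 0 0 0 0 0 0 0 0 0 0 0 1 1 0]
w trayR [ 0  4 15 34 55 69 69 52 31 14  4  1  0  0  0  0  0  0  0  0  0]
w trayL [ 0  0  0  0  1  5 16 32 51 72 87 89 76 49 23  7  0  0  0  0  1]
w trayF [ 0  0  0  0  0  1  1  3  8 16 26 35 40 43 45 48 51 54 56 56 52]
w hB [10  6  3  1  1  0  0  0  0  0  0  4 11 20 30 38 43 45 47 49 54]
w hF [49 53 59 65 70 62 45 36 28 17 15 20 21 18 11  8  7  2 10 30 46]
t baseR [ 0  0  0  0  1  5 15 33 43 38  5 38 60 50 27 11  3  0  0  0  0]
t baseL [ 6 13 21 25 22 16 12 10  5  6 19 23 17  9  3  1  0  0  1  2  2]
t baseF [ 0  0  0  0  0  0  0  0  1  7 19 39 60 57 30 12 32 32 17  4  0]
t trayR [  7   4   2   2   1  11  43  89 129 127  77  13  23  27  16   6   2   1
   0   0   0]
t trayL [  4  11  18  22  20   8   9  42  84 115 110  79  42  15   1   2   6   5
   2   0   0]
t trayF [ 19  35  31  15   1   8  11  27  41  44  37  25  40  36   1  37  70 109
 153 161 127]
t hB [ 13   0  10  24  39  57  68  67  
[... 154 characters left out ...]
  0   0   0   0   0   2   7  25  56  88  94  76  27  32  85 108 100  65
  28   9   2]
s baseL [ 0  0  0  0  3  9 16 24 24 15  4  5  8  6  3  1  0  0  1  2  4]
s baseF [  0   0   0   2   8  25  62 111 146 140  82   9  91 121 108  63  20   6
   1   0  12]
s trayR [ 17  30  23  11   5   4   2   6  31  78 139 179 162  93   7  64  94  81
  50  21   7]
s trayL [  0   0   1   0   0   0   4  10  11   8  39  82 103  85  50  22   5   3
   9  14  15]
s trayF [24 40 64 91 71 34 12 45 41 11 52 58 35 12  4  0  1  2  7 21 40]
s hB [ 62  31  10   1   1   3   9  25  51  80 105 135 172 197 172  91  15  97
 130 114  72]
s hF [  1   4  12  30  58  86 112 143 180 195 157  67  40 111 135 111  67  13
  61 111 121]
```

```bash
cat > fit2.py <<'E'
from fit import *
L=[("w","trayR"),("w","trayL"),("t","trayR"),("t","trayL"),("s","trayR"),("s","trayL"),("t","hF"),("t","hB"),("s","hB"),("s","hF"),("w","baseR")]
offs=np.arange(-5,5.1,.5)
def setz(z):
    for k in("trayR","trayL"):
        for e in seg[k]: e[2]=z
def meas(q):
    r=[]
    for n,s in L:
        pr=prof(n,s,q,offs);i=np.argmax(pr)
        r.append(offs[i])
    return np.array(r)
q=np.array([.577,-.268,np.radians(72.4),-.008])
for it in range(4):
    setz(q[3]);m=meas(q)
    # obs: shifted edge sample points along fixed normals (2 points per line)
    O=[]
    for (n,s),o in zip(L,m):
        a,e=np.array(seg[s]);u=proj(G[n][0],pk(q,[a,e]));d=u[1]-u[0];nn=np.array([-d[1],d[0]])/np.linalg.norm(d)
        O.append((n,s,u+o*nn,nn))
    # slope-aware: halves
    def f(x):
        setz(x[3]);r=[]
        for n,s,u,nn in O:
            a,e=np.array(seg[s]);v=proj(G[n][0],pk(x,[a,e]));r.append(((v-u)@nn).mean())
        return np.array(r+[(x[2]-np.radians(72.4))*20])
    q=least_squares(f,q,loss="soft_l1").x
    print(np.round(q,4),np.degrees(q[2]).round(2))
    for a,b,c in zip(L,m,f(q)): print(a,b,c.round(1),end="; ")
    print()
# yaw from edges: shift at each half
E
python3 fit2.py
```

```text
[ 0.5773 -0.2731  1.28   -0.0093] 73.34
('w', 'trayR') 0.5 -0.0; ('w', 'trayL') 2.0 -0.9; ('t', 'trayR') -0.5 0.9; ('t', 'trayL') -0.5 1.0; ('s', 'trayR') 0.5 0.1; ('s', 'trayL') 1.0 -0.4; ('t', 'hF') 0.5 1.6; ('t', 'hB') 5.0 -2.9; ('s', 'hB') 3.0 -1.3; ('s', 'hF') -1.0 2.7; ('w', 'baseR') 0.5 0.3; 
[ 0.5786 -0.2738  1.3076 -0.0089] 74.92
('w', 'trayR') 0.5 0.0; ('w', 'trayL') 2.0 -1.6; ('t', 'trayR') -1.0 1.2; ('t', 'trayL') -0.5 0.7; ('s', 'trayR') 0.0 0.1; ('s', 'trayL') 0.5 -0.4; ('t', 'hF') -1.5 1.7; ('t', 'hB') 4.0 -3.8; ('s', 'hB') 1.5 -1.4; ('s', 'hF') -3.0 3.1; ('w', 'baseR') -1.0 0.5; 
[ 0.5802 -0.2744  1.3514 -0.0078] 77.43
('w', 'trayR') 0.5 0.0; ('w', 'trayL') 2.5 -2.4; ('t', 'trayR') -1.5 1.7; ('t', 'trayL') -0.5 0.7; ('s', 'trayR') -0.5 0.4; ('s', 'trayL') 0.5 -0.6; ('t', 'hF') -1.5 1.6; ('t', 'hB') 3.5 -3.4; ('s', 'hB') 1.5 -1.4; ('s', 'hF') -3.0 3.1; ('w', 'baseR') -2.0 0.5; 
[ 0.5825 -0.2749  1.4177 -0.0129] 81.23
('w', 'trayR') -4.0 0.1; ('w', 'trayL') 4.0 -5.1; ('t', 'trayR') -2.5 2.0; ('t', 'trayL') -0.5 0.4; ('s', 'trayR') -1.0 1.4; ('s', 'trayL') 1.5 -0.7; ('t', 'hF') -1.5 1.6; ('t', 'hB') 3.5 -3.4; ('s', 'hB') 1.5 -1.4; ('s', 'hF') -3.0 3.1; ('w', 'baseR') -3.0 0.3;
```

```bash
cat > fit3.py <<'E'
from fit import *
from scipy.optimize import differential_evolution
from fit import seg
L=[("w","trayR"),("w","trayL"),("t","trayR"),("t","trayL"),("s","trayR"),("s","trayL"),("t","hF"),("s","hF"),("w","baseR")]
def run(L,show=True):
    base=np.array([max(prof(n,s,np.array([.577,-.27,np.radians(72.8)]),np.arange(-5,5.1,.5))) for n,s in L])
    def c(x):
        for k in("trayR","trayL"):
            for e in seg[k]: e[2]=x[3]
        return -sum(min(prof(n,s,x,[0])[0]/b,1.2) for (n,s),b in zip(L,base))
    r=differential_evolution(c,[(.567,.587),(-.283,-.26),(1.2,1.33),(-.014,.001)],seed=1,popsize=12,maxiter=60)
    print(np.round(r.x,4),np.degrees(r.x[2]).round(2),r.fun,len(L));return r.x
run(L);run([l for l in L if l[0]!="w"]);q=run([l for l in L if l[0]=="w" or "hF" in l])
E
python3 fit3.py
```

```text
[ 0.5779 -0.2674  1.2678 -0.0087] 72.64 -8.188460011292666 9
[ 0.5776 -0.2675  1.2769 -0.0139] 73.16 -5.7975019024305405 6
[ 0.5774 -0.2677  1.2655 -0.007 ] 72.51 -4.502196950096934 5
```

```bash
python3 - <<'E'
from h import *
import pickle
p,_,_=pickle.load(open("w3.pkl","rb"));a=np.asarray(p["pixels"])[:,:,::-1]
P=pickle.load(open("P.pkl","rb"));t=P["top"];b=np.asarray(t["pixels"])[:,:,::-1]
q=[.5777,-.2675,np.radians(72.6)]
def enh(x):
    l=cv2.createCLAHE(3,(4,4)).apply(cv2.cvtColor(x,cv2.COLOR_BGR2GRAY));return cv2.cvtColor(l,cv2.COLOR_GRAY2BGR)
def mk(im,p,x0,y0,w,h,S):
    c=cv2.resize(enh(np.ascontiguousarray(im[y0:y0+h,x0:x0+w])),(w*S,h*S),interpolation=cv2.INTER_CUBIC);r=c.copy()
    for z,col in((0,(0,0,255)),(.012,(0,255,0))):
        u=(proj(p,pk(q,[[-.033,-.058,z],[.033,-.058,z],[.033,.058,z],[-.033,.058,z]]))+.5-[x0,y0])*S
        cv2.polylines(c,[u.round().astype(int)],True,col,1)
    u=(proj(p,pk(q,[[-.035,.119,.04],[.035,.119,.04],[.035,.131,.04],[-.035,.131,.04]]))+.5-[x0,y0])*S
    cv2.polylines(c,[u.round().astype(int)],True,(255,0,0),1)
    return np.hstack([r,c])
A=mk(a,p,390,115,150,190,2);B=mk(b,t,365,200,115,90,3)
print(A.shape,B.shape)
W=max(A.shape[1],B.shape[1]);o=np.zeros((600,800,3),np.uint8);A=A[:330]
o[:A.shape[0],:600]=A;o[330:600,:690]=B;cv2.imwrite("pics/c4.png",o)
E
```

```text
(380, 600, 3) (270, 690, 3)
```

View pics/c4.png

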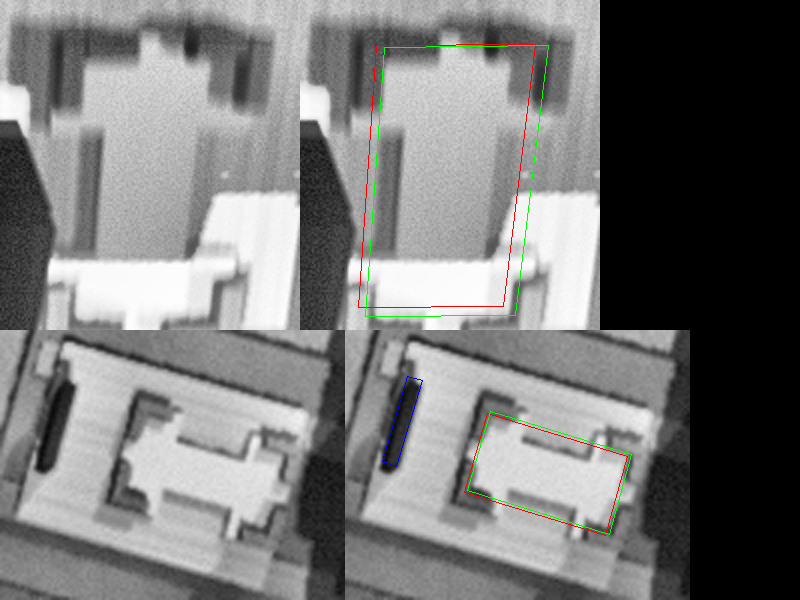

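```bash
python3 - <<'E'
from h import *
import pickle
from scipy.spatial.transform import Rotation as Ro
p,e,r=pickle.load(open("w3.pkl","rb"));g=np.asarray(p["pixels"]).mean(2)
m=g[:,240:380].mean(1)
print([int(x) for x in m[165:245]])
for y in(185,228,235,245): print(y,g[y,195:230].astype(int),g[y,395:425].astype(int))
# dots
k=(g<28).astype(np.uint8);k[:260]=0
n,l,st,ce=cv2.connectedComponentsWithStats(k)
print([(s.tolist(),c.round(1).tolist()) for s,c in zip(st,ce) if 150<s[4]<5000])
T=np.eye(4);T[:3,:3]=Ro.from_quat(r).as_matrix();T[:3,3]=e
print(np.round(np.linalg.inv(T)@p["pose"],4))
E
```

```text
[193, 193, 193, 193, 193, 193, 193, 194, 187, 161, 120, 98, 97, 98, 98, 97, 97, 93, 82, 68, 63, 63, 62, 63, 62, 61, 61, 61, 61, 61, 61, 61, 60, 60, 60, 60, 59, 60, 60, 60, 59, 59, 59, 59, 58, 58, 58, 58, 58, 58, 58, 58, 58, 58, 58, 59, 58, 57, 56, 57, 57, 57, 57, 59, 61, 62, 62, 61, 62, 61, 61, 60, 59, 59, 58, 57, 57, 57, 56, 56]
185 [209 207 210 215 215 212 213 213 212 211 213 213 213 214 214 216 215 215
 215 206 178 141  90  73  69  74  73  69  74  70  70  70  70  72  72] [ 64  61  65  64  67  58  68  96 133 157 160 164 157 165 165 166 166 165
 163 157 160 160 161 160 160 162 160 160 164 161]
228 [183 186 188 188 191 187 171 131  91  71  66  67  72  72  73  72  73  71
  70  68  64  70  67  72  68  68  64  67  75  67  70  68  66  65  69] [ 64  65  65  69  64  69  66  60  66  61  68  65  67  72  69  72  70  64
  70  67  70  89 123 155 156 160 160 164 160 164]
235 [181 183 180 186 185 183 165 126  92  74  82  79  82  79  78  71  78  74
  73  76  74  78  78  77  76  75  71  77  76  72  73  71  74  71  74] [ 63  66  66  70  67  62  69  68  64  62  66  65  67  67  72  65  66  72
  65  68  73  94 138 153 154 154 157 157 161 159]
245 [188 187 186 185 186 184 186 185 164 123  80  68  64  70  68  65  66  66
  64  65  70  66  64  61  67  66  61  62  64  67  64  63  67  61  61] [ 66  66  67  61  65  63  70  67  66  64  65  63  69  72  70  68  64  67
  77 141 212 234 228 216 212 200 194 204 206 198]
[([421, 378, 30, 37, 438], [435.9, 396.9])]
[[ 7.000e-04 -9.584e-01 -2.853e-01  7.830e-02]
 [ 1.000e+00  8.000e-04 -1.000e-04  7.000e-04]
 [ 3.000e-04 -2.853e-01  9.584e-01 -1.622e-01]
 [ 0.000e+00  0.000e+00  0.000e+00  1.000e+00]]
```

```bash
cat > hand.py <<'E'
from h import *
import pickle
from scipy.spatial.transform import Rotation as Ro
p,e,r=pickle.load(open("w3.pkl","rb"));R=Ro.from_quat(r).as_matrix()
C=dict(p);T=np.eye(4);T[:3,:3]=R;T[:3,3]=e;C["pose"]=np.linalg.inv(T)@p["pose"]
def D(q):
    s,c=np.sin(q[3]),np.cos(q[3]);x=np.array([c,0,-s]);z=np.array([-s,0,-c]);return np.c_[x,np.cross(z,x),z]
def f(q):
    A=D(q);o=q[:3]
    u=proj(C,[o+A@v for v in([.055,-.03,.032],[.055,.03,.032],[.055,0,.032],[.055,0,0],[q[4],0,.032],[-q[4],0,.032],[.055,-.03,.0],[.055,.03,.0])])
    w=sorted([u[0,0],u[1,0]]);v=sorted([u[6,0],u[7,0]])
    return np.array([w[0]-202.5,w[1]-416.5,u[2,1]-229.5,u[3,1]-174.7,(u[4,1]-293)/1.5,(u[5,1]-405)/3,(v[0]-218)/2,(v[1]-401)/2,(q[3]-np.radians(20))*60])
r=least_squares(f,[-.003,0,-.004,.35,.025]);q=r.x;print(q,np.degrees(q[3]),r.fun.round(1))
A=D(q);print("die origin in tool (mm)",(q[:3]*1e3).round(1))
E
python3 hand.py
```

```text
[6.35248503e-03 5.49270294e-04 2.16848367e-04 3.50176826e-01
 3.06571524e-02] 20.063654197802236 [-0.7  0.6  0.   0.1 -0.1 -0.3  1.6 -1.5  0.1]
die origin in tool (mm) [6.4 0.5 0.2]
```

>>> arm_command([
  {"slide": [0.0155, -0.0056, -0.0138], "rot": [0, 0, 0.5], "grip": 0.5},
  {"slide": [0.0155, -0.0056, -0.0138], "rot": [-2.73, 0.86, 0], "grip": 0.5},
  {"slide": [0.0155, -0.0056, -0.0138], "rot": [-2.73, 0.86, 0], "grip": 0.5},
  {"slide": [0.0155, -0.0056, -0.0138], "rot": [-2.73, 0.86, 0], "grip": 0.5},
  {"slide": [0.0155, -0.0056, -0.0138], "rot": [-2.73, 0.86, 0], "grip": 0.5},
  {"slide": [0.0155, -0.0056, -0.0138], "rot": [-2.73, 0.86, 0], "grip": 0.5},
  {"slide": [0.0155, -0.0056, -0.0138], "rot": [-2.73, 0.86, 0], "grip": 0.5},
  {"slide": [0.0155, -0.0056, -0.0138], "rot": [-2.73, 0.86, 0], "grip": 0.5},
])

```text
time: 10.1
ee_pos: [0.5769, -0.2718, 0.1295]
eef_rot: [0.793, 0.584, -0.141, 0.102]
ft_force: [0.2, -0.2, -3.9]
width: 0.0596
grip_force: 40.0
```

>>> arm_command([
  {"slide": [0, 0, -0.01], "rot": [0, 0, 0], "grip": 0.5},
  {"slide": [0, 0, -0.01], "rot": [0, 0, 0], "grip": 0.5},
  {"slide": [0, 0, -0.01], "rot": [0, 0, 0], "grip": 0.5},
  {"slide": [0, 0, -0.01], "rot": [0, 0, 0], "grip": 0.5},
  {"slide": [0, 0, 0], "rot": [0, 0, 0], "grip": 0.5},
  {"slide": [0, 0, 0], "rot": [0, 0, 0], "grip": 0.5},
  {"slide": [0, 0, 0], "rot": [0, 0, 0], "grip": 0.5},
  {"slide": [0, 0, 0], "rot": [0, 0, 0], "grip": 0.5},
])

```text
time: 11.1
ee_pos: [0.5766, -0.271, 0.0905]
eef_rot: [0.793, 0.584, -0.14, 0.102]
ft_force: [-0.2, 0.2, -4.2]
width: 0.0595
grip_force: 40.0
```

```bash
python3 - <<'E'
from h import *
from scipy.spatial.transform import Rotation as Ro
from hand import D,q as hq
s=sensors.read_state();R=Ro.from_quat(s["eef_rot"]).as_matrix();print(s["time"],s["ee_pos"],R.round(3).tolist(),s["ft_force"])
A=R@D(hq);o=s["ee_pos"]+R@hq[:3];print("die",o.round(4),A.round(3).tolist(),np.degrees(np.arctan2(A[1,0],A[0,0])))
Q=[.5777,-.2675,np.radians(72.6)]
w=eyes.camera("wrist");t=eyes.camera("top");c=[]
for im,x0,y0,W,H,S in((w,0,0,640,300,1),(t,365,195,210,100,3)):
    a=np.ascontiguousarray(np.asarray(im["pixels"])[y0:y0+H,x0:x0+W,::-1]);a=np.clip(a*1.3,0,255).astype(np.uint8)
    a=cv2.resize(a,(W*S,H*S),interpolation=cv2.INTER_CUBIC)
    def pl(X,col): cv2.polylines(a,[((proj(im,X)+.5-[x0,y0])*S).round().astype(int)],True,col,1)
    pl(pk(Q,[[-.033,-.058,.012],[.033,-.058,.012],[.033,.058,.012],[-.033,.058,.012]]),(0,255,0))
    pl(np.array([o+A@v for v in([.055,.03,.032],[.055,-.03,.032],[-.055,-.03,.032],[-.055,.03,.032])]),(0,0,255))
    c.append(cv2.copyMakeBorder(a,0,0,0,640-W*S,cv2.BORDER_CONSTANT))
cv2.imwrite("pics/c5.png",np.vstack(c))
E
```

```text
[6.35248503e-03 5.49270294e-04 2.16848367e-04 3.50176826e-01
 3.06571524e-02] 20.063654197802236 [-0.7  0.6  0.   0.1 -0.1 -0.3  1.6 -1.5  0.1]
die origin in tool (mm) [6.4 0.5 0.2]
11.1 [ 0.5765898  -0.27097188  0.09046209] [[0.278, 0.955, -0.103], [0.898, -0.297, -0.325], [-0.341, -0.002, -0.94]] [-0.17297194  0.21272147 -4.22875138]
die [ 0.5789 -0.2655  0.0881] [[0.297, -0.955, 0.001], [0.955, 0.297, -0.003], [0.002, 0.002, 1.0]] 72.73546766870656
```

View pics/c5.png

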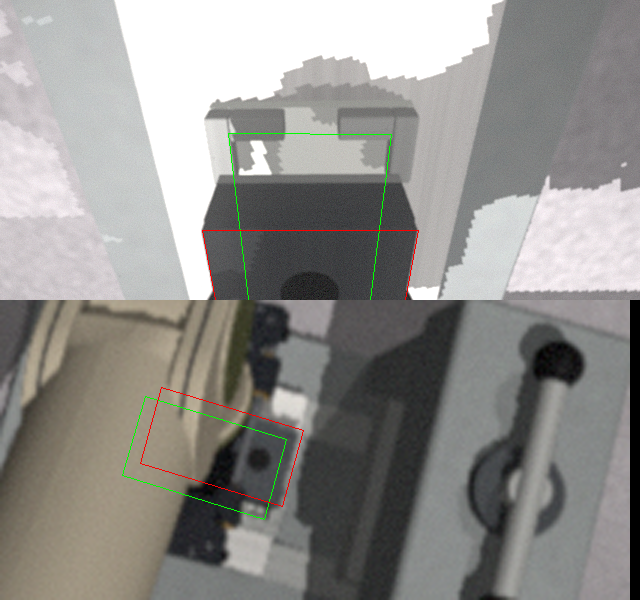

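The wrist view shows the far guides at columns 205–418 (gap 284–338), centred on column 311. The die is also centred at 311, so it is aligned across. Lengthwise I check the row profile.

```bash
python3 - <<'E'
from h import *
import pickle
w=eyes.camera("wrist");g=np.asarray(w["pixels"]).mean(2)
pickle.dump((w,sensors.read_state()),open("w5.pkl","wb"))
for x in(215,250,270,311,350,370,410): print(x,g[84:186:2,x-3:x+4].mean(1).astype(int))
print("row125-135 across",[int(v) for v in g[120:132,196:428:3].mean(0)])
print("row160",[int(v) for v in g[155:168,196:428:3].mean(0)])
Q=[.5777,-.2675,np.radians(72.6)]
for n,l in {"in_top":[0,.058,.012],"in_bot":[0,.058,0],"o6t":[0,.064,.012],"o6b":[0,.064,0],"o10t":[0,.068,.012],"o10b":[0,.068,0],"gap":[.011,.058,.012],"longend":[.033,.038,.012],"longendb":[.033,.038,0]}.items(): print(n,proj(w,pk(Q,[l]))[0].round(1))
E
```

```text
215 [220 219 219 220 220 220 220 209 172 145 122 122 122  97  95  99  96 118
 158 171 170 170 171 171 170 171 172 171 171 172 171 171 172 172 172 172
 172 169 172 172 172 172 173 172 174 177 174 174 168 161 156]
250 [219 220 219 219 219 219 217 163 115 119 121 119 112  94  94  92  94  95
  96  94  94  94  93  95  93  90  93  92 110 159 151 137 126 121 146 159
 144 129 122 120 125 144 141 188 223 186  88  89  87  80  63]
270 [234 234 234 229 222 228 193 121 112 117 118 119 108  90  91  92  93  94
  94  93  93  94  93  93  91  91  92  91  97 118 118 120 119 121 121 118
 120 118 118 121 129 143 160 172 186 143  86  88  86  80  58]
311 [126 118 112 113 111 111 112 112 112 116 116 120 132 141 146 149 144 136
 141 148 148 149 149 149 148 149 147 149 148 148 147 148 148 148 149 148
 147 148 147 147 148 148 147 149 144 109  86  87  86  78  54]
350 [126 117 113 110 112 111 110 110 113 115 116 115  96  88  88  88  92 102
 109 112 111 111 110 111 108 106 107 109 131 149 149 147 148 148 148 149
 147 148 149 148 149 147 147 147 145 111  84  86  85  76  55]
370 [129 118 111 112 112 111 112 111 113
[... 647 characters left out ...]
0, 110, 110, 110, 110, 110, 110, 110, 110, 110, 110, 109, 111, 110, 94, 106, 109, 110, 108, 108, 109, 110, 122, 139, 137, 138]
row160 [216, 215, 220, 221, 219, 177, 171, 171, 168, 164, 166, 167, 131, 84, 102, 122, 119, 119, 118, 170, 221, 223, 221, 182, 133, 117, 119, 121, 135, 147, 147, 148, 147, 147, 148, 148, 147, 147, 148, 148, 148, 147, 148, 148, 148, 148, 148, 148, 148, 148, 148, 148, 147, 147, 148, 142, 126, 121, 122, 117, 118, 118, 121, 101, 77, 91, 108, 107, 106, 106, 107, 109, 115, 138, 137, 136, 136, 133]
in_top [309.1 133.2]
in_bot [309.2 122. ]
o6t [309.1 118.7]
o6b [309.3 108.1]
o10t [309.2 108.7]
o10b [309.3  98.6]
gap [336.4 133.3]
longend [385.5 177.6]
longendb [381.8 164.9]
```

>>> arm_command([
  {"slide": [-0.0008, -0.0022, 0], "rot": [0, 0, 0], "grip": 0.5},
  {"slide": [-0.0008, -0.0023, 0], "rot": [0, 0, 0], "grip": 0.5},
  {"slide": [0, 0, -0.007], "rot": [0, 0, 0], "grip": 0.5},
  {"slide": [0, 0, -0.007], "rot": [0, 0, 0], "grip": 0.5},
  {"slide": [0, 0, -0.007], "rot": [0, 0, 0], "grip": 0.5},
  {"slide": [0, 0, -0.007], "rot": [0, 0, 0], "grip": 0.5},
  {"slide": [0, 0, 0], "rot": [0, 0, 0], "grip": 0.5},
  {"slide": [0, 0, 0], "rot": [0, 0, 0], "grip": 0.5},
])

```text
time: 12.25
ee_pos: [0.5749, -0.2756, 0.0623]
eef_rot: [0.793, 0.584, -0.14, 0.102]
ft_force: [0.9, -0.1, -4.8]
width: 0.0601
grip_force: 40.0
```

```bash
python3 - <<'E' 2>&1 | grep -v origin
from h import *
from scipy.spatial.transform import Rotation as Ro
from hand import D,q as hq
w=eyes.camera("wrist");g=np.asarray(w["pixels"]).mean(2);save(w,"w6.png")
s=sensors.read_state();R=Ro.from_quat(s["eef_rot"]).as_matrix();A=R@D(hq);o=s["ee_pos"]+R@hq[:3];print("die",o.round(4),s["ee_pos"],s["ft_force"])
for x in(215,255,270,311,350,365,410): print(x,g[60:200:2,x-3:x+4].mean(1).astype(int))
print("cols@150",[int(v) for v in g[140:150,180:440:2].mean(0)])
Q=[.5773,-.2697,np.radians(72.6)]
for n,l in {"in_top":[0,.058,.012],"gapR":[.011,.058,.012],"gapL":[-.011,.058,.012],"R":[.033,.055,.012],"L":[-.033,.055,.012]}.items(): print(n,proj(w,pk(Q,[l]))[0].round(1))
print("rim end",proj(w,[o+A@v for v in([.055,-.03,0],[.055,.03,0])]).round(1))
E
```

```text
[6.35248503e-03 5.49270294e-04 2.16848367e-04 3.50176826e-01
 3.06571524e-02] 20.063654197802236 [-0.7  0.6  0.   0.1 -0.1 -0.3  1.6 -1.5  0.1]
die [ 0.5773 -0.2701  0.0601] [ 0.57499938 -0.27555019  0.06246545] [-0.3993728  -0.02577822 -3.81353809]
215 [217 216 216 217 217 216 217 217 217 217 217 218 218 217 218 218 218 218
 218 218 218 218 218 218 218 215 162 115 118 120 119 111  94  90  89  91
  90  90  91  91  90  92  89  90  91  91  90  88  89  91  88  89  89  90
  89  89  91  89  90  91  89  88  78  76  72  70  66  64  62  59]
255 [215 215 215 215 215 215 215 216 215 214 215 215 216 207 147 110 111 110
 110 109 110 109 109 110 108 108 108 115 114 115 114 105  86  88  88  85
  88  89  91  88  89  89  89  88  89  88  86  85  86  87  93 113 116 115
 115 116 115  98  83  84  83  77  55  52  53  50  49  50  50  49]
270 [217 218 217 218 217 217 217 218 217 218 218 186 121 114 113 113 112 112
 112 111 112 112 111 112 111 111 111 114 115 114 116 100  86  88  86  86
  87  88  91  88  88  88  88  87  85  86  87  84  86  86  95 114 115 116
 115 114 115  97  81  83  82  73  52  49  50  49 
[... 1191 characters left out ...]
, 220, 185, 132, 103, 95, 96, 94, 94, 92, 92, 93, 92, 93, 93, 92, 88, 90, 91, 92, 91, 91, 91, 91, 91, 90, 90, 89, 88, 89, 89, 89, 89, 88, 89, 88, 88, 88, 89, 88, 87, 87, 88, 88, 86, 88, 86, 87, 83, 80, 104, 115, 117, 116, 116, 115, 115, 117, 116, 116, 115, 116, 115, 116, 116, 116, 116, 116, 116, 117, 117, 117, 116, 116, 116, 117, 117, 117, 119, 122, 102, 81, 87, 88, 89, 89, 89, 88, 88, 90, 89, 88, 89, 90, 89, 91, 88, 89, 88, 88, 88, 89, 90, 90, 93, 100, 105, 108, 109, 109, 108, 109, 109, 98, 91, 105, 107, 109, 109, 107, 107, 106, 107, 107, 109, 110, 110, 114, 130]
in_top [309.9 157.9]
gapR [341.7 158. ]
gapL [278.2 157.7]
R [404.1 166.1]
L [215.7 165.3]
rim end [[398.2 175.2]
 [221.2 175. ]]
```

>>> arm_command([
  {"slide": [0.0006, -0.0002, -0.002], "rot": [0, 0, 0], "grip": 0.5},
  {"slide": [0, 0, -0.003], "rot": [0, 0, 0], "grip": 0.5},
  {"slide": [0, 0, -0.003], "rot": [0, 0, 0], "grip": 0.5},
  {"slide": [0, 0, -0.003], "rot": [0, 0, 0], "grip": 0.5},
  {"slide": [0, 0, -0.003], "rot": [0, 0, 0], "grip": 0.5},
  {"slide": [0, 0, 0], "rot": [0, 0, 0], "grip": 0.5},
  {"slide": [0, 0, 0], "rot": [0, 0, 0], "grip": 0.5},
  {"slide": [0, 0, 0], "rot": [0, 0, 0], "grip": 0.5},
])

```text
time: 13.3
ee_pos: [0.5755, -0.2757, 0.0483]
eef_rot: [0.793, 0.584, -0.14, 0.102]
ft_force: [-0.5, 0.7, -5.0]
width: 0.0599
grip_force: 40.0
```

>>> arm_command([
  {"slide": [0, 0, -0.001], "rot": [0, 0, 0], "grip": 0.5},
  {"slide": [0, 0, -0.001], "rot": [0, 0, 0], "grip": 0.5},
  {"slide": [0, 0, -0.001], "rot": [0, 0, 0], "grip": 0.5},
  {"slide": [0, 0, -0.0005], "rot": [0, 0, 0], "grip": 0.5},
  {"slide": [0, 0, 0], "rot": [0, 0, 0], "grip": 0.5},
  {"slide": [0, 0, 0], "rot": [0, 0, 0], "grip": 0.5},
  {"slide": [0, 0, 0], "rot": [0, 0, 0], "grip": 0.5},
  {"slide": [0, 0, 0], "rot": [0, 0, 0], "grip": 0.5},
])

```text
time: 14.3
ee_pos: [0.5754, -0.2757, 0.0447]
eef_rot: [0.793, 0.584, -0.14, 0.102]
ft_force: [-0.3, 0.1, -4.0]
width: 0.0596
grip_force: 40.0
```

>>> arm_command([
  {"slide": [0, 0, -0.0005], "rot": [0, 0, 0], "grip": 0.5},
  {"slide": [0, 0, -0.0005], "rot": [0, 0, 0], "grip": 0.5},
  {"slide": [0, 0, -0.0005], "rot": [0, 0, 0], "grip": 0.5},
  {"slide": [0, 0, -0.0005], "rot": [0, 0, 0], "grip": 0.5},
  {"slide": [0, 0, 0], "rot": [0, 0, 0], "grip": 0.5},
  {"slide": [0, 0, 0], "rot": [0, 0, 0], "grip": 0.5},
  {"slide": [0, 0, 0], "rot": [0, 0, 0], "grip": 0.5},
  {"slide": [0, 0, 0], "rot": [0, 0, 0], "grip": 0.5},
])

```text
time: 15.3
ee_pos: [0.5754, -0.2757, 0.0428]
eef_rot: [0.793, 0.584, -0.14, 0.102]
ft_force: [-1.1, 0.9, -0.9]
width: 0.0599
grip_force: 40.0
```

Contact is starting: the vertical force fell from -4.5 to about -1 N. I go down a little further.

>>> arm_command([
  {"slide": [0, 0, -0.0005], "rot": [0, 0, 0], "grip": 0.5},
  {"slide": [0, 0, -0.0005], "rot": [0, 0, 0], "grip": 0.5},
  {"slide": [0, 0, 0], "rot": [0, 0, 0], "grip": 0.5},
  {"slide": [0, 0, 0], "rot": [0, 0, 0], "grip": 0.5},
  {"slide": [0, 0, 0], "rot": [0, 0, 0], "grip": 0.5},
  {"slide": [0, 0, 0], "rot": [0, 0, 0], "grip": 0.5},
  {"slide": [0, 0, 0], "rot": [0, 0, 0], "grip": 0.5},
  {"slide": [0, 0, 0], "rot": [0, 0, 0], "grip": 0.5},
])

```text
time: 16.3
ee_pos: [0.5755, -0.2759, 0.0427]
eef_rot: [0.793, 0.584, -0.14, 0.102]
ft_force: [-5.0, 3.9, 9.5]
width: 0.0598
grip_force: 40.0
```

```bash
python3 - <<'E' 2>&1 | grep -v origin
from h import *
from scipy.spatial.transform import Rotation as Ro
w=eyes.camera("wrist");save(w,"w7.png")
s=sensors.read_state();print(s["ee_pos"],s["ft_force"],s["torque"])
E
```

```text
[ 0.57553693 -0.27585898  0.04268831] [-5.95094312  3.26915561  9.32744482] [ 0.43147788  1.01861837 -0.46317928]
```

View pics/w7.png

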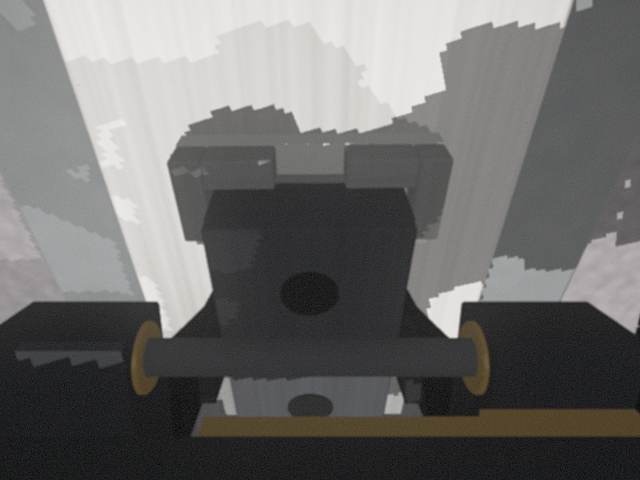

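The die's far end sits inside both far guides (arms at (225,165) and (395,165)). The vertical force shows it resting on the floor, so I release and retreat along the tool axis.

>>> arm_command([
  {"slide": [0, 0, 0], "rot": [0, 0, 0], "grip": 0.75},
  {"slide": [0, 0, 0], "rot": [0, 0, 0], "grip": 0.85},
  {"slide": [0, 0, 0], "rot": [0, 0, 0], "grip": 0.85},
  {"slide": [0, 0, 0], "rot": [0, 0, 0], "grip": 0.85},
  {"slide": [0, 0, 0], "rot": [0, 0, 0], "grip": 0.85},
  {"slide": [0, 0, 0], "rot": [0, 0, 0], "grip": 0.85},
  {"slide": [0, 0, 0], "rot": [0, 0, 0], "grip": 0.85},
  {"slide": [0, 0, 0], "rot": [0, 0, 0], "grip": 0.85},
])

```text
time: 17.35
ee_pos: [0.5754, -0.2756, 0.0417]
eef_rot: [0.793, 0.584, -0.14, 0.102]
ft_force: [0.5, -0.1, -0.2]
width: 0.0743
grip_force: 0.0
```

>>> arm_command([
  {"slide": [0.001, 0.003, 0.01], "rot": [0, 0, 0], "grip": 0.85},
  {"slide": [0.001, 0.003, 0.01], "rot": [0, 0, 0], "grip": 0.85},
  {"slide": [0.002, 0.006, 0.018], "rot": [0, 0, 0], "grip": 0.85},
  {"slide": [0.002, 0.006, 0.018], "rot": [0, 0, 0], "grip": 0.85},
  {"slide": [0.002, 0.006, 0.018], "rot": [0, 0, 0], "grip": 0.85},
  {"slide": [0.004, 0.012, 0.018], "rot": [0, 0, 0], "grip": 0.85},
  {"slide": [0.006, 0.016, 0.018], "rot": [0, 0, 0], "grip": 0.85},
  {"slide": [0.006, 0.018, 0.01], "rot": [0, 0, 0], "grip": 0.85},
])

```text
time: 18.35
ee_pos: [0.6001, -0.2049, 0.1634]
eef_rot: [0.793, 0.584, -0.139, 0.102]
ft_force: [0.4, 0.6, -0.9]
width: 0.0739
grip_force: 0.0
```

```bash
python3 - <<'E' 2>&1 | grep -v origin
from h import *
s=sensors.read_state();print(s["ee_pos"],s["ft_force"],s["width"])
w=eyes.camera("wrist");save(w,"w8.png");Q=[.5775,-.2703,np.radians(72.6)]
g=np.asarray(w["pixels"]).mean(2).astype(np.uint8)
m=(g<60).astype(np.uint8)
pr=lambda l:proj(w,pk(Q,l)).round(0).tolist()
b=[[-.03,-.055,.032],[.03,-.055,.032],[.03,.055,.032],[-.03,.055,.032]];print("pred back",pr(b))
print([([int(x) for x in r["bbox"]],round(r["conf"],2)) for r in eyes.look_for("die",w)[:3]])
u=proj(w,pk(Q,[[0,-.04,.032],[0,.09,.032]]))
print("along +y",[int(v) for v in [g[int(y),int(x)] for x,y in np.linspace(u[0],u[1],60) if 0<=y<480]])
E
```

```text
[ 0.60005364 -0.204947    0.16339699] [ 0.35303786  0.58429612 -0.85296825] 0.07390985504429894
pred back [[267.0, 337.0], [345.0, 337.0], [355.0, 217.0], [257.0, 217.0]]
[([253, 187, 354, 337], 0.67)]
along +y [83, 49, 48, 48, 46, 44, 46, 64, 85, 83, 84, 80, 86, 90, 86, 83, 86, 86, 88, 85, 80, 81, 83, 83, 83, 62, 49, 49, 52, 54, 52, 46, 42, 65, 88, 89, 87, 85, 82, 89, 78, 66, 55, 49, 54, 58, 54, 50, 56, 72, 81, 111, 175, 196, 193, 190, 143, 107, 123, 176]
```

>>> arm_command([
  {"slide": [0.01, 0.034, 0], "rot": [0, 0, 0], "grip": 0},
  {"slide": [0.01, 0.034, 0], "rot": [0, 0, 0], "grip": 0},
  {"slide": [0.01, 0.034, 0], "rot": [0, 0, 0], "grip": 0},
  {"slide": [0, 0, -0.02], "rot": [0, 0, 0], "grip": 0},
  {"slide": [0, 0, -0.027], "rot": [0, 0, 0], "grip": 0},
  {"slide": [0, 0, -0.027], "rot": [0, 0, 0], "grip": 0},
  {"slide": [0, 0, -0.027], "rot": [0, 0, 0], "grip": 0},
  {"slide": [0, 0, 0], "rot": [0, 0, 0], "grip": 0},
])

```text
time: 19.45
ee_pos: [0.627, -0.105, 0.0581]
eef_rot: [0.793, 0.584, -0.143, 0.1]
ft_force: [0.2, -0.4, 0.6]
width: 0.0038
grip_force: 0.0
```

>>> arm_command([
  {"slide": [-0.0024, -0.0076, 0], "rot": [0, 0, 0], "grip": 0},
  {"slide": [-0.0024, -0.0076, 0], "rot": [0, 0, 0], "grip": 0},
  {"slide": [-0.0018, -0.0057, 0], "rot": [0, 0, 0], "grip": 0},
  {"slide": [-0.0012, -0.0038, 0], "rot": [0, 0, 0], "grip": 0},
  {"slide": [-0.0012, -0.0038, 0], "rot": [0, 0, 0], "grip": 0},
  {"slide": [-0.0012, -0.0038, 0], "rot": [0, 0, 0], "grip": 0},
  {"slide": [-0.0012, -0.0038, 0], "rot": [0, 0, 0], "grip": 0},
  {"slide": [-0.0012, -0.0038, 0], "rot": [0, 0, 0], "grip": 0},
])

```text
time: 20.45
ee_pos: [0.6171, -0.143, 0.0607]
eef_rot: [0.793, 0.585, -0.14, 0.101]
ft_force: [0.6, 4.3, 0.3]
width: 0.0007
grip_force: 1.7
```

>>> arm_command([
  {"slide": [-0.0018, -0.0057, 0], "rot": [0, 0, 0], "grip": 0},
  {"slide": [-0.0024, -0.0076, 0], "rot": [0, 0, 0], "grip": 0},
  {"slide": [-0.0024, -0.0076, 0], "rot": [0, 0, 0], "grip": 0},
  {"slide": [-0.0024, -0.0076, 0], "rot": [0, 0, 0], "grip": 0},
  {"slide": [-0.0024, -0.0076, 0], "rot": [0, 0, 0], "grip": 0},
  {"slide": [-0.0024, -0.0076, 0], "rot": [0, 0, 0], "grip": 0},
  {"slide": [-0.0024, -0.0076, 0], "rot": [0, 0, 0], "grip": 0},
  {"slide": [-0.0024, -0.0076, 0], "rot": [0, 0, 0], "grip": 0},
])

```text
time: 21.45
ee_pos: [0.5981, -0.203, 0.0607]
eef_rot: [0.793, 0.584, -0.14, 0.102]
ft_force: [3.0, 2.9, -0.4]
width: 0.0004
grip_force: 1.8
```

>>> arm_command([
  {"slide": [-0.0024, -0.0076, 0], "rot": [0, 0, 0], "grip": 0},
  {"slide": [-0.0024, -0.0076, 0], "rot": [0, 0, 0], "grip": 0},
  {"slide": [-0.0024, -0.0076, 0], "rot": [0, 0, 0], "grip": 0},
  {"slide": [-0.0024, -0.0076, 0], "rot": [0, 0, 0], "grip": 0},
  {"slide": [-0.0024, -0.0076, 0], "rot": [0, 0, 0], "grip": 0},
  {"slide": [-0.0024, -0.0076, 0], "rot": [0, 0, 0], "grip": 0},
  {"slide": [-0.0024, -0.0076, 0], "rot": [0, 0, 0], "grip": 0},
  {"slide": [-0.0018, -0.0057, 0], "rot": [0, 0, 0], "grip": 0},
])

```text
time: 22.45
ee_pos: [0.5792, -0.262, 0.0606]
eef_rot: [0.793, 0.584, -0.14, 0.101]
ft_force: [2.8, 2.9, 0.7]
width: 0.0003
grip_force: 1.7
```

>>> arm_command([
  {"slide": [-0.0012, -0.0038, 0], "rot": [0, 0, 0], "grip": 0},
  {"slide": [-0.0006, -0.0019, 0], "rot": [0, 0, 0], "grip": 0},
  {"slide": [-0.0006, -0.0019, 0], "rot": [0, 0, 0], "grip": 0},
  {"slide": [-0.0006, -0.0019, 0], "rot": [0, 0, 0], "grip": 0},
  {"slide": [-0.0006, -0.0019, 0], "rot": [0, 0, 0], "grip": 0},
  {"slide": [-0.0003, -0.001, 0], "rot": [0, 0, 0], "grip": 0},
  {"slide": [-0.0003, -0.001, 0], "rot": [0, 0, 0], "grip": 0},
  {"slide": [0, 0, 0], "rot": [0, 0, 0], "grip": 0},
])

```text
time: 23.45
ee_pos: [0.5772, -0.2698, 0.0604]
eef_rot: [0.792, 0.586, -0.138, 0.1]
ft_force: [1.4, 19.5, 8.4]
width: 0.0006
grip_force: 9.3
```

>>> arm_command([
  {"slide": [-0.0003, -0.001, 0], "rot": [0, 0, 0], "grip": 0},
  {"slide": [0, 0, 0], "rot": [0, 0, 0], "grip": 0},
  {"slide": [0, 0, 0], "rot": [0, 0, 0], "grip": 0},
  {"slide": [0.0015, 0.0048, 0], "rot": [0, 0, 0], "grip": 0},
  {"slide": [0.0048, 0.015, 0], "rot": [0, 0, 0], "grip": 0},
  {"slide": [0.009, 0.03, 0], "rot": [0, 0, 0], "grip": 0},
  {"slide": [0.012, 0.038, 0], "rot": [0, 0, 0], "grip": 0},
  {"slide": [0.012, 0.038, 0.01], "rot": [0, 0, 0], "grip": 0},
])

```text
time: 24.45
ee_pos: [0.6136, -0.149, 0.07]
eef_rot: [0.793, 0.584, -0.141, 0.101]
ft_force: [1.1, 0.5, 0.7]
width: 0.0004
grip_force: 0.0
```

>>> arm_command([
  {"slide": [-0.02, 0.03, 0.03], "rot": [0, 0, 0], "grip": 0},
  {"slide": [-0.03, 0.03, 0.03], "rot": [0, 0, 0], "grip": 0},
  {"slide": [-0.03, 0.03, 0.03], "rot": [0, 0, 0], "grip": 0},
  {"slide": [-0.03, 0.03, 0.03], "rot": [0, 0, 0], "grip": 0},
  {"slide": [-0.02, 0.02, 0.02], "rot": [0, 0, 0], "grip": 0},
  {"slide": [0, 0, 0], "rot": [0, 0, 0], "grip": 0},
  {"slide": [0, 0, 0], "rot": [0, 0, 0], "grip": 0},
  {"slide": [0, 0, 0], "rot": [0, 0, 0], "grip": 0},
])

```text
time: 25.45
ee_pos: [0.4843, -0.0111, 0.21]
eef_rot: [0.793, 0.583, -0.141, 0.102]
ft_force: [1.1, 0.0, 0.0]
width: 0.0004
grip_force: 0.0
```

```bash
python3 - <<'E'
from h import *
import fit
s=sensors.read_state();print(s["time"],s["ee_pos"],s["ft_force"])
im={"t":eyes.camera("top"),"s":eyes.camera("scene"),"w":eyes.camera("wrist")}
for n in im: save(im[n],"end_"+n+".png")
for n in("t","s"):
    g=cv2.GaussianBlur(cv2.cvtColor(np.asarray(im[n]["pixels"]),cv2.COLOR_RGB2GRAY).astype(np.float32),(0,0),1.2)
    fit.G[n]=(im[n],cv2.Sobel(g,cv2.CV_32F,1,0),cv2.Sobel(g,cv2.CV_32F,0,1))
y=np.array([np.cos(1.2671),np.sin(1.2671)]);c=np.array([.5775,-.269])
old=[.13,.135,.14,.143,.145,.147,.149,.150,.151,.153,.155,.158]
for n in("t","s"):
    r=[int(fit.prof(n,"hF",np.r_[c-d*y,1.2671],[0])[0]) for d in np.arange(.125,.162,.002)]
    print(n,r)
b=[[-.03,.055,.032],[.03,.055,.032],[.03,-.055,.032]]
Q=np.r_[c-.15*y,1.2671]
for n in im:
    print(n,proj(im[n],pk(Q,b)).round().tolist(),[([int(x) for x in r["bbox"]],round(r["conf"],2)) for r in eyes.look_for("die",im[n])[:5]])
E
```

```text
25.45 [ 0.48433528 -0.01106343  0.21002606] [1.13280467 0.03960484 0.04905502]
t [7, 44, 72, 76, 83, 116, 168, 205, 194, 133, 69, 25, 6, 0, 0, 0, 0, 0, 0]
s [111, 127, 143, 159, 162, 141, 86, 15, 46, 82, 88, 77, 63, 44, 22, 2, 40, 63, 72]
t [[471.0, 271.0], [478.0, 246.0], [523.0, 260.0]] [([461, 245, 485, 273], 0.91), ([193, 179, 240, 212], 0.82), ([112, 227, 163, 253], 0.72), ([191, 306, 229, 339], 0.61)]
s [[236.0, 144.0], [214.0, 153.0], [197.0, 127.0]] [([205, 136, 238, 163], 0.81), ([427, 247, 483, 285], 0.79), ([458, 356, 527, 422], 0.68), ([345, 332, 413, 396], 0.57)]
w [[430.0, 416.0], [484.0, 416.0], [463.0, 464.0]] []
```

```bash
python3 - <<'E'
from h import *
import pickle
P=pickle.load(open("P.pkl","rb"))
y=np.array([np.cos(1.2671),np.sin(1.2671),0]);xx=np.array([y[1],-y[0],0]);c=np.array([.5775,-.269,.082])
ds=np.arange(.09,.16,.0025)
for n,k in(("top","t"),("scene","s")):
    now=cv2.imread(f"pics/end_{k}.png",0).astype(np.float32);im=P[n];ini=cv2.cvtColor(np.asarray(im["pixels"]),cv2.COLOR_RGB2GRAY).astype(np.float32)
    def pr(g,off,ds=ds):
        X=np.array([[c+y*(d-off)+xx*t for t in np.linspace(-.02,.02,15)] for d in ds])
        u=proj(im,X.reshape(-1,3)).astype(np.float32)
        return cv2.remap(g,u[:,0].reshape(X.shape[:2]),u[:,1].reshape(X.shape[:2]),cv2.INTER_LINEAR).mean(1)
    print(n);print(ds[::2]);print(pr(ini,0).astype(int).tolist())
    for o in(.14,.15): print(o,pr(now,o).astype(int).tolist())
w=P["top"];Q=np.r_[c[:2]-.15*y[:2],1.2671]
print(proj(w,pk(Q,[[0,.055,.0],[0,.055,.032],[0,.07,0],[0,.119,.04]])).round(1).tolist())
g=cv2.imread("pics/end_t.png",0)
u=proj(w,pk(Q,[[0,.14,.02],[0,0,.02]]));print([(round(float(x),1),int(g[int(round(v)),int(round(x))])) for x,v in np.linspace(u[0],u[1],60)])
E
```

```text
top
[0.09  0.095 0.1   0.105 0.11  0.115 0.12  0.125 0.13  0.135 0.14  0.145
 0.15  0.155 0.16 ]
[159, 159, 160, 160, 159, 159, 159, 159, 159, 160, 154, 120, 74, 55, 53, 45, 30, 40, 63, 67, 75, 90, 99, 103, 104, 104, 104, 104, 99]
0.14 [158, 158, 158, 158, 159, 159, 159, 159, 159, 159, 158, 141, 95, 61, 54, 50, 35, 21, 17, 30, 58, 68, 60, 69, 88, 99, 103, 105, 107]
0.15 [101, 132, 148, 156, 158, 158, 158, 158, 159, 159, 159, 159, 159, 159, 158, 141, 95, 61, 54, 50, 35, 21, 17, 30, 58, 68, 60, 69, 88]
scene
[0.09  0.095 0.1   0.105 0.11  0.115 0.12  0.125 0.13  0.135 0.14  0.145
 0.15  0.155 0.16 ]
[162, 140, 117, 114, 113, 102, 95, 116, 153, 174, 180, 179, 166, 121, 80, 75, 69, 54, 35, 31, 31, 31, 30, 29, 30, 29, 29, 31, 34]
0.14 [74, 92, 98, 95, 90, 97, 105, 109, 106, 97, 104, 130, 153, 139, 101, 80, 75, 65, 48, 36, 32, 32, 32, 32, 32, 31, 31, 30, 31]
0.15 [32, 34, 38, 53, 74, 92, 98, 95, 90, 97, 105, 109, 106, 97, 104, 130, 153, 139, 101, 80, 75, 65, 48, 36, 32, 32, 32, 32, 32]
[[470.4, 259.3], [474.4, 258.2], [464.3, 257.4], [448.8, 249.7]]
[(438.0, 14), (439.0, 21), (440.0, 43), (440.9, 55), (441.9, 53), (442.9, 61), (443.9, 106), (444.8, 150), (445.8, 162), (446.8, 158), (447.8, 158), (448.7, 160), (449.7, 161), (450.7, 159), (451.7, 158), (452.6, 158), (453.6, 159), (454.6, 159), (455.6, 158), (456.5, 158), (457.5, 156), (458.5, 156), (459.5, 141), (460.4, 122), (461.4, 102), (462.4, 130), (463.4, 154), (464.3, 150), (465.3, 123), (466.3, 58), (467.3, 30), (468.2, 20), (469.2, 24), (470.2, 44), (471.2, 26), (472.1, 21), (473.1, 28), (474.1, 23), (475.1, 22), (476.0, 17), (477.0, 6), (478.0, 4), (479.0, 4), (479.9, 9), (480.9, 15), (481.9, 23), (482.9, 40), (483.8, 40), (484.8, 45), (485.8, 49), (486.8, 53), (487.7, 52), (488.7, 51), (489.7, 47), (490.7, 38), (491.6, 35), (492.6, 37), (493.6, 32), (494.6, 35), (495.5, 31)]
```

```bash
python3 - <<'E'
from h import *
import pickle
P=pickle.load(open("P.pkl","rb"));t=P["top"]
c=[atz(t,*u,.26) for u in((518,195),(576,210),(549,327),(490,312))]
print(np.round(c,3).tolist(),np.mean(c,0)); print(atz(t,541,257,.295))
print(np.linalg.norm(c[0]-c[1]),np.linalg.norm(c[0]-c[3]))
E
```

```text
[[0.66, -0.395, 0.26], [0.629, -0.51, 0.26], [0.399, -0.442, 0.26], [0.428, -0.328, 0.26]] [ 0.52905095 -0.41905576  0.26      ]
[ 0.53218903 -0.41930559  0.295     ]
0.11891997732492604 0.24143083337887064
```

>>> arm_command([
  {"slide": [0.02, -0.02, -0.01], "rot": [0, 0, 0], "grip": 0},
  {"slide": [0.03, -0.03, -0.02], "rot": [0, 0, 0], "grip": 0},
  {"slide": [0.03, -0.03, -0.03], "rot": [0, 0, 0], "grip": 0},
  {"slide": [0.03, -0.03, -0.03], "rot": [0, 0, 0], "grip": 0},
  {"slide": [0.02, -0.029, -0.03], "rot": [0, 0, 0], "grip": 0},
  {"slide": [0, 0, -0.02], "rot": [0, 0, 0], "grip": 0},
  {"slide": [0, 0, -0.008], "rot": [0, 0, 0], "grip": 0},
  {"slide": [0, 0, 0], "rot": [0, 0, 0], "grip": 0},
])

```text
time: 26.75
ee_pos: [0.6144, -0.1477, 0.0627]
eef_rot: [0.793, 0.585, -0.14, 0.101]
ft_force: [0.5, 0.3, 0.6]
width: 0.0004
grip_force: 0.0
```

>>> arm_command([
  {"slide": [-0.0048, -0.0153, 0], "rot": [0, 0, 0], "grip": 0},
  {"slide": [-0.0048, -0.0153, 0], "rot": [0, 0, 0], "grip": 0},
  {"slide": [-0.0048, -0.0153, 0], "rot": [0, 0, 0], "grip": 0},
  {"slide": [-0.0048, -0.0153, 0], "rot": [0, 0, 0], "grip": 0},
  {"slide": [-0.0048, -0.0153, 0], "rot": [0, 0, 0], "grip": 0},
  {"slide": [-0.0048, -0.0153, 0], "rot": [0, 0, 0], "grip": 0},
  {"slide": [-0.0048, -0.0153, 0], "rot": [0, 0, 0], "grip": 0},
  {"slide": [-0.0015, -0.0048, 0], "rot": [0, 0, 0], "grip": 0},
])

```text
time: 27.75
ee_pos: [0.5786, -0.2624, 0.0628]
eef_rot: [0.793, 0.583, -0.14, 0.102]
ft_force: [0.3, 0.1, 0.0]
width: 0.0005
grip_force: 0.0
```

>>> arm_command([
  {"slide": [-0.0009, -0.0029, 0], "rot": [0, 0, 0], "grip": 0},
  {"slide": [-0.0009, -0.0029, 0], "rot": [0, 0, 0], "grip": 0},
  {"slide": [-0.0009, -0.0029, 0], "rot": [0, 0, 0], "grip": 0},
  {"slide": [-0.0009, -0.0029, 0], "rot": [0, 0, 0], "grip": 0},
  {"slide": [0, 0, 0], "rot": [0, 0, 0], "grip": 0},
  {"slide": [0, 0, 0], "rot": [0, 0, 0], "grip": 0},
  {"slide": [0, 0, 0], "rot": [0, 0, 0], "grip": 0},
  {"slide": [0, 0, 0], "rot": [0, 0, 0], "grip": 0},
])

```text
time: 28.75
ee_pos: [0.577, -0.2693, 0.0624]
eef_rot: [0.792, 0.585, -0.139, 0.101]
ft_force: [0.1, 10.5, 4.4]
width: 0.0004
grip_force: 4.8
```

```bash
python3 - <<'E'
from h import *
from scipy.spatial.transform import Rotation as Ro
s=sensors.read_state();print(s["ee_pos"],s["ft_force"],s["torque"],np.round(s["joint_positions"],2),np.round(Ro.from_quat(s["eef_rot"]).as_matrix()[:,2],3))
E
```

```text
[ 0.57700086 -0.26929393  0.06241077] [ 0.09609865 10.50336693  4.42619769] [ 2.09896397  0.11197989 -0.25800741] [-0.32  0.58  0.67  1.66 -0.01  1.02 -0.03] [-0.102 -0.322 -0.941]
```

>>> arm_command([
  {"slide": [-0.0009, -0.0029, 0], "rot": [0, 0, 0], "grip": 0},
  {"slide": [-0.0009, -0.0029, 0], "rot": [0, 0, 0], "grip": 0},
  {"slide": [-0.0009, -0.0029, 0], "rot": [0, 0, 0], "grip": 0},
  {"slide": [0, 0, 0], "rot": [0, 0, 0], "grip": 0},
  {"slide": [0, 0, 0], "rot": [0, 0, 0], "grip": 0},
  {"slide": [0, 0, 0], "rot": [0, 0, 0], "grip": 0},
  {"slide": [0, 0, 0], "rot": [0, 0, 0], "grip": 0},
  {"slide": [0, 0, 0], "rot": [0, 0, 0], "grip": 0},
])

```text
time: 29.75
ee_pos: [0.5771, -0.2702, 0.062]
eef_rot: [0.791, 0.588, -0.135, 0.098]
ft_force: [-2.9, 37.1, 19.5]
width: 0.0004
grip_force: 17.5
```

```bash
cat > trav.py <<'E'
from h import *
import pickle
P=pickle.load(open("P.pkl","rb"))
y=np.array([np.cos(1.2671),np.sin(1.2671),0]);xx=np.array([y[1],-y[0],0])
def prof(im,o,c,z,ds,xs):
    g=cv2.cvtColor(np.asarray(im["pixels"]),cv2.COLOR_RGB2GRAY).astype(np.float32)
    X=np.array([[np.r_[c,z]+y*(d-o)+xx*t for t in xs] for d in ds]);u=proj(im,X.reshape(-1,3)).astype(np.float32)
    return cv2.remap(g,u[:,0].reshape(X.shape[:2]),u[:,1].reshape(X.shape[:2]),cv2.INTER_LINEAR).mean(1)
c=np.array([.5775,-.269]);ds=np.arange(.105,.13,.001)
N={"top":eyes.camera("top"),"scene":eyes.camera("scene")}
for n in N:
    a=prof(P[n],0,c,.082,ds,np.linspace(-.02,.02,15))
    O=np.arange(.12,.165,.0005);e=[np.abs(prof(N[n],o,c,.082,ds,np.linspace(-.02,.02,15))-a).mean() for o in O]
    print(n,"travel",O[np.argmin(e)],min(e))
s=sensors.read_state();print(s["time"],s["ee_pos"],s["ft_force"])
E
python3 trav.py; python3 - <<'E'
import sys;sys.path.insert(0,'.')
E
```

```text
top travel 0.14300000000000002 3.8150868
scene travel 0.15750000000000003 97.634605
29.85 [ 0.57715403 -0.27018376  0.06204119] [-3.12859655 37.51369289 18.5265134 ]
```

>>> arm_command([
  {"slide": [0.0036, 0.0115, 0], "rot": [0, 0, 0], "grip": 0},
  {"slide": [0.0048, 0.015, 0], "rot": [0, 0, 0], "grip": 0},
  {"slide": [0.01, 0.034, 0], "rot": [0, 0, 0], "grip": 0},
  {"slide": [0.012, 0.038, 0.02], "rot": [0, 0, 0], "grip": 0},
  {"slide": [-0.02, 0.04, 0.03], "rot": [0, 0, 0], "grip": 0},
  {"slide": [-0.03, 0.03, 0.03], "rot": [0, 0, 0], "grip": 0},
  {"slide": [-0.04, 0.03, 0.03], "rot": [0, 0, 0], "grip": 0},
  {"slide": [-0.04, 0.03, 0.03], "rot": [0, 0, 0], "grip": 0},
])

```text
time: 30.85
ee_pos: [0.4722, -0.0519, 0.2034]
eef_rot: [0.793, 0.584, -0.14, 0.102]
ft_force: [0.0, 1.3, 0.7]
width: 0.0003
grip_force: 0.0
```

```bash
cat >> trav.py <<'E'
# base/tray edges: does handle-to-base-front distance agree? absolute base front position from initial top/scene
for n in ("top","scene"):
    for z,lab,xs in((.018,"baseF",np.linspace(-.11,-.09,12)),(.018,"baseF+",np.linspace(.09,.11,12))):
        d=np.arange(.14,.2,.0025);r=prof(P[n],0,c,z,d,xs);print(n,lab,list(zip(d.round(4)[::2],r.astype(int)[::2])))
E
python3 trav.py
```

```text
top travel 0.139 1.61493
scene travel 0.138 25.822031
30.95 [ 0.47253554 -0.04939656  0.20496044] [ 0.47389281  0.05238061 -0.70240895]
top baseF [(np.float64(0.14), np.int64(103)), (np.float64(0.145), np.int64(102)), (np.float64(0.15), np.int64(104)), (np.float64(0.155), np.int64(97)), (np.float64(0.16), np.int64(74)), (np.float64(0.165), np.int64(111)), (np.float64(0.17), np.int64(117)), (np.float64(0.175), np.int64(118)), (np.float64(0.18), np.int64(117)), (np.float64(0.185), np.int64(117)), (np.float64(0.19), np.int64(119)), (np.float64(0.195), np.int64(120))]
top baseF+ [(np.float64(0.14), np.int64(107)), (np.float64(0.145), np.int64(105)), (np.float64(0.15), np.int64(104)), (np.float64(0.155), np.int64(105)), (np.float64(0.16), np.int64(79)), (np.float64(0.165), np.int64(98)), (np.float64(0.17), np.int64(116)), (np.float64(0.175), np.int64(115)), (np.float64(0.18), np.int64(116)), (np.float64(0.185), np.int64(116)), (np.float64(0.19), np.int64(116)), (np.float64(0.195), np.int64(118))]
scene baseF [(np.float64(0.14), np.int64(132)), (np.float64(0.145), np.int64(131)), (np.float64(0.15), np.int64(131)), (np.float64(0.155), np.int64(132)), (np.float64(0.16), np.int64(107)), (np.float64(0.165), np.int64(57)), (np.float64(0.17), np.int64(60)), (np.float64(0.175), np.int64(115)), (np.float64(0.18), np.int64(146)), (np.float64(0.185), np.int64(147)), (np.float64(0.19), np.int64(148)), (np.float64(0.195), np.int64(146))]
scene baseF+ [(np.float64(0.14), np.int64(135)), (np.float64(0.145), np.int64(134)), (np.float64(0.15), np.int64(133)), (np.float64(0.155), np.int64(133)), (np.float64(0.16), np.int64(131)), (np.float64(0.165), np.int64(78)), (np.float64(0.17), np.int64(56)), (np.float64(0.175), np.int64(79)), (np.float64(0.18), np.int64(137)), (np.float64(0.185), np.int64(146)), (np.float64(0.19), np.int64(146)), (np.float64(0.195), np.int64(146))]
```

```bash
python3 -c "
from bench import order
print(order.close_job())"
```

```text
the job is handed in; nothing more can be done
None
```

The oblong die was laid rim down in the tray pocket, the tray was pushed until it would not move further, and the job is handed in. The cameras measured only about 139 mm of tray travel from its starting position. I took the rigid resistance (no further travel at about 37 N) as the stop, so I did not confirm the joint passed 0.145 m. I saw the die in the pocket before the push, but under the head I only checked its position, not its level.

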